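# Hold a lotion bottle cap-down on the vacuum chuck for date-stamping

## Task

The green lotion bottle is to get a date stamp on its base: stand it upside down, on its cap, centred on the fixture's round suction pad so that the cap covers the orange ring, and let it go. Only then turn the blue vacuum valve lever until it lines up with the red set marker. Leave the red jar and the stapler where they are.

Things in the scene. Friction and masses are not known exactly. Their poses are not given: they have to be found in the camera images.
- fixture: vacuum holding fixture: white housing 190 x 300 mm (its x, y), 28 mm high, fixed on the table. Origin: centre of its underside; x points away from the robot, y to the left, z up. Left on it a round aluminium chuck with a rubber suction pad; right on it the brass valve with blue lever and red marker on a flat scale, a flat gauge behind
- pad (a point): centre of the flat top of the black rubber suction pad: a disc 56 mm wide, 54 mm above the table, with an orange ring 24 mm wide in its middle. It stands on a column of the same width; the flange below is 92 mm wide, 34 mm above the table
- bottle: green lotion bottle with white cap, loose, 0.1 to 0.2 kg, at first upright. Origin: centre of its foot, z towards the cap. Body 56 mm (its x) by 44 mm (its y), 68 mm high, rounded edges; then a short shoulder and the flat-topped cap, 50 x 40 mm, to 96 mm in all. Rigid, to be gripped across 44 or 56 mm. It can lie stably on a side and stand on its cap
- bottle_cap (a point): centre of the cap's flat top face, 96 mm from the foot
- valve_axis (a point): point on the upright axis of the valve lever, 64 mm above the table, at the lever's mid height; axes as the fixture's
- valve (a joint): angle of the blue lever, rad, 0 to 1.57: at 0 it points to the fixture's -x (front), and it grows counterclockwise seen from above, so that at 1.57 it points to the fixture's -y (right). It stays where it is left; turning takes about 0.12 N m
- lever_grip (a point): point to grip on the lever, 42 mm from the valve axis, 64 mm above the table, at mid height. The lever is a bar 13 mm wide and 20 mm high (54 to 74 mm above the table) that reaches from the axis to 63 mm from it; its x axis points from this point back to the valve axis
- marker (a joint): angle of the thin red set marker under the lever, counted like the lever's: the lever is set when its angle equals this. It is not to be moved
- marker_tip (a point): red tab at the marker's end, 68 mm from the valve axis, 34 mm above the table; its x axis points back to the axis
- jar_red: red screw-lid jar, a bystander, 72 mm wide, 45 mm high; origin at its foot
- stapler: black stapler, a bystander, 119 x 34 x 51 mm; origin at the centre of its foot

How it is judged:
By the outcome, as a careful person would: the job done as asked, in the order asked, and still so for the second after the job is handed in, with the robot touching nothing.
It also fails if it takes over 59 s, if anything falls off the work surface, if the arm or the gripper's body presses on something with over 40 N, if the wrist force passes 120 N, or if a joint passes its speed limit or range.

## Robot

A 7-joint arm with a two-finger parallel gripper is mounted at the origin on a cart in front of the work surface, level with it; the furniture and walls round the work are solid. World frame = base frame: x ahead of the robot, y to its left, z up, the work surface at z = 0. Lengths are in m, angles in rad, forces in N, time in s.
With the tool pointing down it reaches from about 0.4 to 0.85 m from the base axis. Payload 4.5 kg.
Tool frame: the origin (TCP) lies midway between the tips of the shut fingers; the grasp point (between the pads) lies 19 mm behind it; z points along the fingers, y is the line along which they close (so a half turn about z gives the same grasp; the last joint's range is limited). The gripper opens to 88 mm and grips with 3 to 60 N. Pads are 18 mm wide; open, the fingers measure 123 mm over their backs; the gripper's body (75 mm by 187 mm) begins 45 mm behind the grasp point.
Start: joints at [-1.266, 0.689, -0.195, 1.565, 0.157, 0.902, -0.215], TCP at [0.167, 0.602, 0.239] pointing down, gripper open.
Joint ranges: [-3.01, 3.01], [-0.46, 2.08], [-1.47, 1.51], [0.13, 2.56], [-1, 4.14], [0.04, 2.09], [-2.66, 2.66]. Speed limits (rad/s): [2.57, 2.57, 3.14, 3.14, 3.14, 3.14, 3.14].

## Interface

Orientations are given as a unit quaternion [x, y, z, w].
In Python, from plant import * gives the robot as it stands.
- The arm moves only by the tool send_rows, never from a script. Its argument "targets" is a list of rows, each a list of 2 entries, a list of its own where there are three numbers: the shift along the tool's x, y, z in units of 0.3 m (1.0 is 0.3 m), then the turn, a rotation vector about the tool's x, y, z in units of pi rad (1.0 is pi rad). A call has 1 to 12 rows; each row is the pose to reach, as a shift and turn from the pose commanded when the call began, along the tool's axes at that moment, turning the shorter way round; what a row does not reach only later rows make up. A row lasts 1/8 s, in which the tool goes at most 62.5 mm and 10.7 degrees, less where a joint would pass 70% of its speed; a pose out of reach is approached as far as the arm can. A call with a number of a shift or a turn outside -1 to 1 is refused whole. A call with a gripper value outside its range is refused whole. "fingers" is the opening, from 0 (shut) to 1 (fully open), set as the call begins (left out, the last holds). The fingers move at their own pace and stop on an object; "newtons" is the grip in N (left out, the last holds). Time passes only in rows, so rows that repeat a pose let the fingers close. It gives the time, the measured TCP pose, the force, the opening and the grip force at its end, in the units of the state.
- get_state(): the state, without advancing time (a new reading comes with each control period).
- snapshot(name): name is "scene" or "top" or "wrist"; returns a dict with "img" (400x640x3 uint8, blue, green, red), "fx", "fy", "cx", "cy" (pixels), "cam_to_world" (4x4, takes a point from camera to world coordinates); the wrist camera has in their place "T_tool_cam" (4x4, takes a point from camera to tool coordinates, whose origin is the TCP and whose axes are the flange's). Camera axes: x right, y down, z forward; pixel columns grow to the right and rows downward; lengths in m; the calibration is good to about 2 mm. A picture is of the moment at which its call begins: read the wrist's pose just before it. There is no depth.
- finish_job(): hands the job in; it is judged then, once.
The state is a dict: "clock": time; "q": joint angles; "qd": joint speeds; "joint_torque": joint torques, N m; "tool_pos": TCP position; "eef_rot": TCP orientation; "contact_force": force on the tool from outside, world axes, zero at the start; "moment": the same for the moment, N m; "opening": opening from 0.0 (shut) to 1.0 (fully open); "finger_force": force on a finger pad.
Only numpy, scipy, OpenCV 4.12 (cv2) and the standard library are available. Lean on these libraries where they do the work, as an engineer would, in place of code of your own. Each camera call takes 0.05 s, during which the arm holds its last target. There are 200 camera calls.

## Working session

There is one attempt and no reset: what is moved stays moved. The work goes in short steps, Python scripts to look and compute and a tool call to move; the robot and the scene stay as the last step left them, time stands still between calls to the robot, and variables do not carry over. Pictures are saved under pics/ and viewed, at most 10 in all, crops included, and the job is handed in when it is done.

Besides the shell and the picture viewer there is one more tool, called after "Request:" as name(argument=value, ...) on one line, values as JSON. send_rows: Moves the arm, as the interface text tells. Its arguments: {"type":"object","properties":{"targets":{"type":"array"},"fingers":{"type":"number"},"newtons":{"type":"number"}},"required":["targets"]}

```bash
mkdir -p pics
python3 - <<'E'
from plant import *
import cv2,numpy as np,pickle
s=get_state();print({k:np.round(v,3).tolist() for k,v in s.items()})
d={}
for n in("scene","top","wrist"):
    d[n]=snapshot(n);cv2.imwrite(f"pics/{n}0.png",d[n]["img"])
    print(n,d[n]["fx"],d[n]["cx"],d[n]["cy"],np.round(d[n].get("cam_to_world",d[n].get("T_tool_cam")),3).tolist())
pickle.dump((s,d),open("d0.pkl","wb"))
E
```

```text
{'clock': 0.0, 'q': [-1.266, 0.69, -0.194, 1.566, 0.157, 0.902, -0.215], 'qd': [-0.001, 0.001, -0.001, 0.001, -0.0, -0.0, 0.0], 'joint_torque': [-0.0, -52.756, -1.267, -15.343, -0.053, 0.007, 0.0], 'tool_pos': [0.167, 0.602, 0.238], 'eef_rot': [0.135, 0.991, -0.001, -0.0], 'contact_force': [0.444, 0.436, -0.139], 'moment': [0.019, 0.018, 0.006], 'finger_force': 0.0, 'opening': 0.999}
scene 466.944500624565 322.2091284090694 196.66095075382913 [[-0.903, -0.232, 0.362, 0.174], [-0.429, 0.532, -0.73, 0.946], [-0.024, -0.814, -0.58, 0.671], [0.0, 0.0, 0.0, 1.0]]
top 365.3093642156768 317.679218514921 195.61015844868908 [[0.013, -0.995, 0.094, 0.439], [-1.0, -0.01, 0.025, 0.185], [-0.024, -0.094, -0.995, 0.919], [0.0, 0.0, 0.0, 1.0]]
wrist 279.27187431683916 317.3784895617063 196.90062994440075 [[0.0, -0.959, -0.282, 0.073], [1.0, -0.0, 0.0, -0.0], [-0.0, -0.282, 0.959, -0.144], [0.0, 0.0, 0.0, 1.0]]
```

View pics/top0.png

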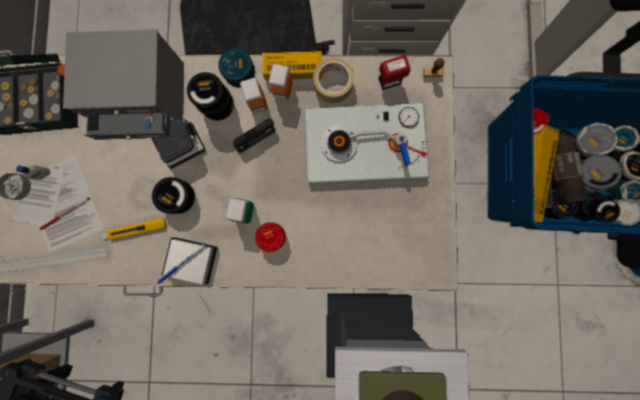

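View pics/scene0.png

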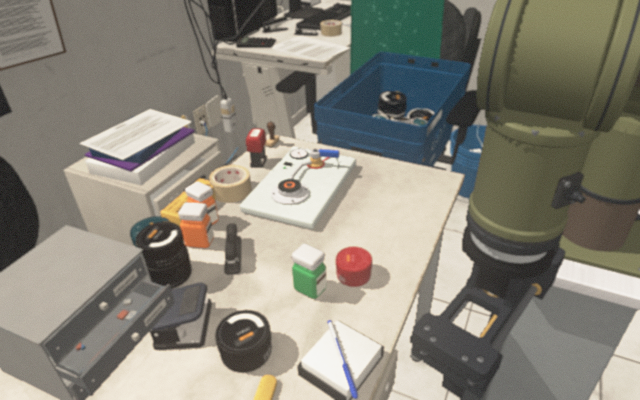

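The top view shows the bottle cap at about (238,210), jar at (270,237), pad at (340,142), lever tip at (407,165), marker tip at (425,153) and stapler at (254,135). The scene view shows the bottle at (309,270) and the lever at (328,154).

```bash
cat > h.py <<'E'
import cv2,numpy as np
def ray(c,uv,z=None,T=None):
    T=c["cam_to_world"] if T is None else T
    d=T[:3,:3]@np.array([(uv[0]-c["cx"])/c["fx"],(uv[1]-c["cy"])/c["fy"],1]);o=T[:3,3]
    return o+d*(z-o[2])/d[2] if z is not None else (o,d/np.linalg.norm(d))
def proj(c,p,T=None):
    T=c["cam_to_world"] if T is None else T
    q=T[:3,:3].T@(np.array(p)-T[:3,3]);return np.array([c["cx"]+c["fx"]*q[0]/q[2],c["cy"]+c["fy"]*q[1]/q[2]])
def blobs(img,lo,hi,roi,amin=8):
    x0,y0,x1,y1=roi;h=cv2.cvtColor(img[y0:y1,x0:x1],cv2.COLOR_BGR2HSV)
    m=cv2.inRange(h,np.array(lo),np.array(hi));out=[]
    for c in cv2.findContours(m,cv2.RETR_EXTERNAL,cv2.CHAIN_APPROX_NONE)[0]:
        M=cv2.moments(m*0+cv2.drawContours(m*0,[c],-1,1,-1),True)
        if M["m00"]>=amin: out.append((M["m00"],np.array([M["m10"]/M["m00"]+x0,M["m01"]/M["m00"]+y0]),c.reshape(-1,2)+[x0,y0]))
    return sorted(out,key=lambda t:-t[0])
E
python3 - <<'E'
import pickle
from h import *
s,d=pickle.load(open("d0.pkl","rb"));t=d["top"];sc=d["scene"]
def show(n,c,z,*a):
    for A,uv,ct in blobs(c["img"],*a)[:3]:
        r=cv2.minAreaRect(ct.astype(np.float32))
        print(n,A,uv.round(1),ray(c,uv,z)[:2].round(4),"rect",np.round(r[0],1),np.round(r[1],1),round(r[2],1))
        bx=np.array([ray(c,p,z)[:2] for p in cv2.boxPoints(r)]);print("   ",bx.round(3).tolist())
show("cap",t,.096,(0,0,180),(180,40,255),(222,194,258,226))
show("green",t,.04,(45,90,40),(85,255,255),(222,194,258,226))
show("orange",t,.054,(5,120,120),(22,255,255),(325,128,355,158))
show("blue",t,.074,(100,120,80),(125,255,255),(385,125,430,180))
show("red",t,.034,(0,130,120),(8,255,255),(385,125,435,180))
show("red2",t,.034,(172,130,120),(180,255,255),(385,125,435,180))
show("S cap",sc,.096,(0,0,180),(180,40,255),(290,240,330,275))
show("S orange",sc,.054,(5,120,120),(22,255,255),(270,170,310,200))
show("S blue",sc,.074,(100,120,80),(125,255,255),(300,140,350,170))
a=cv2.resize(t["img"][125:255,220:440],None,fx=3.5,fy=3.5,interpolation=cv2.INTER_CUBIC)
b=cv2.resize(sc["img"][240:300,280:340],None,fx=2,fy=2);a[-120:,-120:]=b
cv2.imwrite("pics/crop.png",a)
E
```

```text
green 129.0 [248.2 212.2] [0.4799 0.3745] rect [248.3 212.1] [ 6.5 21.6] 11.3
    [[0.456, 0.387], [0.507, 0.378], [0.505, 0.362], [0.453, 0.371]]
orange 81.0 [338.7 140.7] [0.6542 0.1578] rect [338.5 140.5] [9. 9.] 90.0
    [[0.666, 0.169], [0.666, 0.148], [0.644, 0.147], [0.643, 0.169]]
blue 116.0 [404.5 153.1] [0.6206 0.0047] rect [404.5 153. ] [22.6  5.3] 76.0
    [[0.645, 0.017], [0.648, 0.005], [0.597, -0.007], [0.593, 0.005]]
red 40.0 [416.4 150. ] [ 0.637  -0.0329] rect [415.5 149.3] [22.   4.2] 30.1
    [[0.648, -0.005], [0.657, -0.01], [0.63, -0.056], [0.621, -0.051]]
red 13.0 [390.9 146.8] [0.6445 0.0292] rect [390.9 146.9] [10.3  1.6] 60.3
    [[0.655, 0.037], [0.657, 0.034], [0.634, 0.021], [0.632, 0.025]]
S cap 990.0 [309.4 252.5] [0.4789 0.3904] rect [309.5 257. ] [34. 39.] 90.0
    [[0.528, 0.374], [0.461, 0.344], [0.423, 0.425], [0.485, 0.453]]
S orange 60.0 [288.9 184.4] [0.6529 0.1564] rect [289. 184.] [10.  6.] 0.0
    [[0.658, 0.171], [0.671, 0.148], [0.649, 0.139], [0.637, 0.161]]
S blue 81.0 [328.6 152.4] [0.6147 0.0138] rect [328.5 152.4] [17.3  4.6] 5.7
    [[0.633, 0.029], [0.642, 0.008], [0.597, -0.001], [0.589, 0.02]]
```

View pics/crop.png

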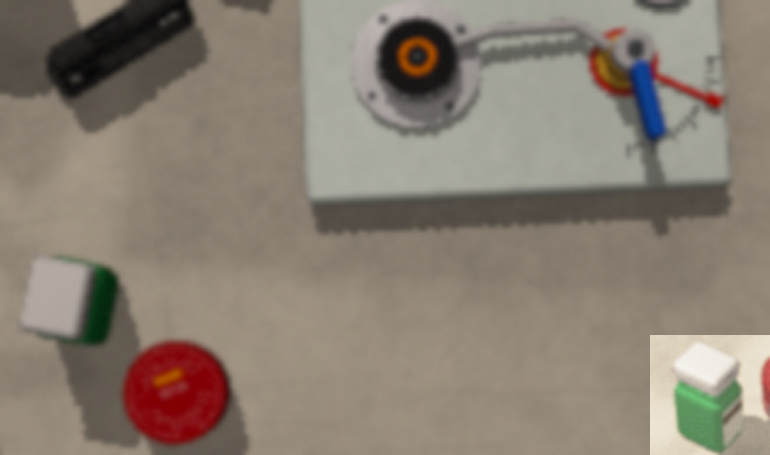

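The crop shows the cap's corners at crop (40,257), (92,262), (75,340) and (22,330), so its long axis is nearly along world x. The jar sits close by at lower right. The lever and marker leave the axis at crop (635,47), and the marker tip is at crop (714,101). Next I get the numbers and the arm's sign convention, so I can judge which tilts it can reach.

```bash
cat > fk.py <<'E'
import numpy as np,itertools
from scipy.spatial.transform import Rotation as R
def fk(q,d,s,off):
    r=R.identity();p=np.array([0,0,d[0]]);k=0
    for i in range(7):
        r=r*R.from_euler('zyzyzyz'[i],s[i]*q[i]+(off if i==6 else 0))
        if i in(1,3,5): k+=1;p=p+r.apply([0,0,d[k]])
    return p,r
E
python3 - <<'E'
import pickle
from h import *;from fk import *
from plant import get_state
s,d=pickle.load(open("d0.pkl","rb"));t=d["top"]
c=lambda u,v,z:ray(t,(220+u/3.5,125+v/3.5),z)[:2]
K=[c(*p,.096) for p in((40,257),(92,262),(75,340),(22,330))];K=np.array(K)
print("cap",K.mean(0),K.round(3).tolist()); e=(K[0]+K[1]-K[2]-K[3])/2;print("long",np.hypot(*e),np.degrees(np.arctan2(e[1],e[0])))
print("jar",c(176,391,.045),"stapler",c(120,46,.05))
ax=c(635,47,.085);mt=c(714,101,.034);lt=c(656,136,.074);print("axis",ax,"mtip",mt,"ltip",lt)
print("fixture front corners",c(310,200,.028),c(727,185,.028))
Rm=R.from_quat(s["eef_rot"])
for sg in itertools.product([1,-1],repeat=7):
    for off in(0,np.pi/2,np.pi,-np.pi/2):
        _,r=fk(s["q"],[.3,.4,.4,.2],sg,off);er=np.degrees((r.inv()*Rm).magnitude())
        if er<4:
            A=[];p0,_=fk(s["q"],[0]*4,sg,off)
            for k in range(4): dd=[0]*4;dd[k]=1;A.append(fk(s["q"],dd,sg,off)[0])
            A=np.array(A).T
            print(sg,round(off,2),round(er,2),A.round(3).tolist())
E
```

```text
cap [0.48223402 0.38969042] [[0.508, 0.402], [0.505, 0.368], [0.455, 0.377], [0.461, 0.412]]
long 0.04999709360433306 -11.238869490937837
jar [0.42186057 0.31884293] stapler [0.6600031  0.36313411]
axis [0.65267407 0.01383549] mtip [ 0.62768327 -0.05114561] ltip [ 0.59520778 -0.00179004]
fixture front corners [0.55614564 0.23029303] [ 0.56947824 -0.06089379]
(-1, 1, 1, 1, 1, 1, 1) 1.57 3.88 [[0.0, 0.191, 0.412, -0.001], [0.0, 0.607, 0.667, -0.002], [1.0, 0.771, -0.621, -1.0]]
(-1, 1, -1, 1, -1, 1, -1) 1.57 0.0 [[0.0, 0.191, 0.043, -0.0], [0.0, 0.607, 0.783, -0.002], [1.0, 0.771, -0.621, -1.0]]
(-1, -1, 1, -1, 1, -1, 1) 1.57 3.88 [[0.0, -0.191, -0.412, 0.001], [0.0, -0.607, -0.667, 0.002], [1.0, 0.771, -0.621, -1.0]]
(-1, -1, -1, -1, -1, -1, -1) 1.57 0.21 [[0.0, -0.191, -0.043, 0.0], [0.0, -0.607, -0.783, 0.002], [1.0, 0.771, -0.621, -1.0]]
```

```bash
cat >> h.py <<'E'
from scipy.spatial.transform import Rotation as R
import json,os
def tool(az,el,yb):
    "tool rotation: z at azimuth az, elevation el (deg); y horizontal, at bearing yb or its normal projection"
    a,e=np.radians([az,el]);z=np.array([np.cos(e)*np.cos(a),np.cos(e)*np.sin(a),np.sin(e)])
    b=np.radians(yb);y=np.array([np.cos(b),np.sin(b),0]);y-=z*(y@z);y/=np.linalg.norm(y)
    return R.from_matrix(np.column_stack([np.cross(y,z),y,z]))
def rel(s,p,r):
    r0=R.from_quat(s["eef_rot"]);return (r0.inv().apply(np.array(p)-s["tool_pos"])/.3).round(4),((r0.inv()*r).as_rotvec()/np.pi).round(4)
def log(s):
    with open("log.jsonl","a") as f: f.write(json.dumps([list(map(float,s[k])) for k in("q","tool_pos","eef_rot")])+"\n")
E
python3 - <<'E'
from h import *;from plant import *
s=get_state();log(s)
print(rel(s,[.45,.52,.26],tool(-101,-45,169)))
E
```

```text
(array([-0.9816, -0.0105, -0.0729]), array([ 0.2048,  0.1892, -0.4953]))
```

Request:
send_rows(targets=[[[-0.3, 0, -0.07], [0.07, 0.063, -0.165]], [[-0.5, 0, -0.07], [0.07, 0.063, -0.165]], [[-0.7, 0, -0.07], [0.1, 0.09, -0.25]], [[-0.98, -0.01, -0.07], [0.14, 0.126, -0.33]], [[-0.98, -0.01, -0.07], [0.2, 0.19, -0.495]], [[-0.98, -0.01, -0.07], [0.2, 0.19, -0.495]], [[-0.98, -0.01, -0.07], [0.2, 0.19, -0.495]], [[-0.98, -0.01, -0.07], [0.2, 0.19, -0.495]], [[-0.98, -0.01, -0.07], [0.2, 0.19, -0.495]], [[-0.98, -0.01, -0.07], [0.2, 0.19, -0.495]]])

```text
clock: 1.4
tool_pos: [0.4408, 0.5042, 0.2526]
eef_rot: [-0.579, 0.728, -0.233, -0.282]
contact_force: [0.8, 1.0, -0.4]
opening: 0.998
finger_force: 0.0
```

Run:
```python
from h import *;from fk import *;from plant import *
s=get_state();log(s);print(s["clock"],np.round(s["q"],3),np.round(s["tool_pos"],3))
L=[json.loads(l) for l in open("log.jsonl")]
sg=(-1,1,-1,1,-1,1,-1)
# general product of exponentials: linear in the link vectors (each link fixed offset in its joint frame)
A=[];b=[]
for q,p,e in L:
    r=R.identity();cols=[]
    for i in range(7):
        cols.append(r.as_matrix());r=r*R.from_euler('zyzyzyz'[i],sg[i]*q[i]+(np.pi/2 if i==6 else 0))
    cols.append(r.as_matrix());print("rot err deg",np.degrees((r.inv()*R.from_quat(e)).magnitude()))
    # unknown: d0 z (frame0), upper z (after j2), fore z (after j4), tool z(after j6) + x offset after j4/j2
    A.append(np.column_stack([cols[0][:,2],cols[2][:,2],cols[4][:,2],cols[6][:,2]]));b.append(p)
A=np.vstack(A);b=np.hstack(b);x,res,rk,sv=np.linalg.lstsq(A,b,rcond=None);print(x.round(4),(A@x-b).round(4),sv)
```

```text
1.4 [-1.132  1.253  0.562  0.524 -0.148  2.089  2.134] [0.441 0.504 0.253]
rot err deg 2.917389253453475e-14
rot err deg 2.5642451624516455e-14
[0.393  0.5755 0.3544 0.3767] [-0.042   0.0245  0.0022 -0.032   0.0058 -0.0022] [2.2319536  1.65405597 0.44604334 0.28901097]
```

Run:
```python
from h import *;from plant import *
s=get_state()
print(R.from_quat(s["eef_rot"]).as_matrix().round(2).tolist())
print(rel(s,[.42,.46,.28],tool(-41,-50,49)))
print(rel(s,[.42,.46,.28],tool(-41,-85,110)))
```

```text
[[-0.17, -0.98, -0.14], [-0.71, 0.22, -0.67], [0.68, -0.01, -0.73]]
(array([0.1789, 0.0341, 0.0409]), array([-0.0204, -0.2715,  0.6947]))
(array([0.1789, 0.0341, 0.0409]), array([-0.0951, -0.2158,  0.3122]))
```

Request:
send_rows(targets=[[[0.1, 0.02, 0.03], [-0.095, -0.216, 0.31]], [[0.18, 0.03, 0.04], [-0.095, -0.216, 0.31]], [[0.18, 0.03, 0.04], [-0.095, -0.216, 0.31]], [[0.18, 0.03, 0.04], [-0.095, -0.216, 0.31]], [[0.18, 0.03, 0.04], [-0.095, -0.216, 0.31]], [[0.18, 0.03, 0.04], [-0.095, -0.216, 0.31]], [[0.18, 0.03, 0.04], [-0.02, -0.27, 0.69]], [[0.18, 0.03, 0.04], [-0.02, -0.27, 0.69]], [[0.18, 0.03, 0.04], [-0.02, -0.27, 0.69]]])

```text
clock: 2.52
tool_pos: [0.4202, 0.46, 0.2807]
eef_rot: [0.022, 0.985, -0.087, 0.144]
contact_force: [-0.1, 0.0, -0.4]
opening: 0.999
finger_force: 0.0
```

Run:
```python
from h import *;from plant import *
s=get_state();log(s);print(np.round(s["q"],3));print(rel(s,[.44,.46,.25],tool(-41,-40,49)))
```

```text
[-1.572  0.865  1.036  1.608 -0.478  0.957  1.026]
(array([-0.0336,  0.0213,  0.115 ]), array([ 0.0718, -0.1596,  0.2014]))
```

Request:
send_rows(targets=[[[-0.03, 0.02, 0.11], [0.07, -0.16, 0.2]], [[-0.03, 0.02, 0.11], [0.07, -0.16, 0.2]], [[-0.03, 0.02, 0.11], [0.07, -0.16, 0.2]], [[-0.03, 0.02, 0.11], [0.07, -0.16, 0.2]], [[-0.03, 0.02, 0.11], [0.07, -0.16, 0.2]], [[-0.03, 0.02, 0.11], [0.07, -0.16, 0.2]]])

```text
clock: 3.28
tool_pos: [0.4383, 0.461, 0.249]
eef_rot: [0.31, 0.852, -0.147, 0.396]
contact_force: [0.1, -0.6, -1.0]
opening: 1.002
finger_force: 0.0
```

Run:
```python
from h import *;from plant import *
s=get_state();log(s);print(s["clock"],np.round(s["q"],3))
L=[json.loads(l) for l in open("log.jsonl")]
sg=(-1,1,-1,1,-1,1,-1);A=[];b=[]
for q,p,e in L:
    r=R.identity();c=[]
    for i in range(7):
        r=r*R.from_euler('zyzyzyz'[i],sg[i]*q[i]+(np.pi/2 if i==6 else 0));c.append(r.as_matrix())
    A.append(np.column_stack([[0,0,1],c[1][:,2],c[3][:,2],c[5][:,2],c[1][:,0],c[3][:,0],c[5][:,0],c[0][:,0],c[1][:,1],c[3][:,1],c[5][:,1]]));b.append(p)
A=np.vstack(A);b=np.hstack(b);N=["d0","d2","d4","d6","x2","x4","x6","x0","y1/2","y3/4","y5/6"]
import itertools
res=[]
for k in range(0,5):
    for extra in itertools.combinations(range(4,11),k):
        I=[0,1,2,3,*extra];x=np.linalg.lstsq(A[:,I],b,rcond=None)[0];res.append((np.abs(A[:,I]@x-b).max(),k,[(N[i],round(v,4)) for i,v in zip(I,x)]))
for k in range(5): print(*sorted([r for r in res if r[1]==k])[:2],sep="\n")
```

```text
3.275 [-1.765  1.332  1.422  1.541 -0.498  1.022  0.313]
(np.float64(0.04457736487888858), 0, [('d0', np.float64(0.3898)), ('d2', np.float64(0.5605)), ('d4', np.float64(0.36)), ('d6', np.float64(0.3537))])
(np.float64(0.012749583019286526), 1, [('d0', np.float64(0.3505)), ('d2', np.float64(0.5781)), ('d4', np.float64(0.3453)), ('d6', np.float64(0.3475)), ('y3/4', np.float64(-0.0413))])
(np.float64(0.01337625168456541), 1, [('d0', np.float64(0.3549)), ('d2', np.float64(0.5424)), ('d4', np.float64(0.3488)), ('d6', np.float64(0.3054)), ('y1/2', np.float64(-0.0386))])
(np.float64(0.00010168777296210019), 2, [('d0', np.float64(0.3469)), ('d2', np.float64(0.5633)), ('d4', np.float64(0.3448)), ('d6', np.float64(0.326)), ('y1/2', np.float64(-0.0188)), ('y3/4', np.float64(-0.0272))])
(np.float64(0.0074064074339059704), 2, [('d0', np.float64(0.3392)), ('d2', np.float64(0.6092)), ('d4', np.float64(0.3476)), ('d6', np.float64(0.352)), ('x0', np.float64(-0.0271)), ('y3/4', np.float64(-0.0424))])
(np.float64(4.996003610813204e-16), 3, [('d0', np.float64(0.3469)), ('d2', np.float64(0.5634)), ('d4',
[... 228 characters left out ...]
(0.5634)), ('d4', np.float64(0.3448)), ('d6', np.float64(0.3261)), ('x4', np.float64(0.0001)), ('y1/2', np.float64(-0.0188)), ('y3/4', np.float64(-0.0272))])
(np.float64(4.440892098500626e-16), 4, [('d0', np.float64(0.3469)), ('d2', np.float64(0.5634)), ('d4', np.float64(0.3448)), ('d6', np.float64(0.3261)), ('x6', np.float64(0.0)), ('y1/2', np.float64(-0.0188)), ('y3/4', np.float64(-0.0269)), ('y5/6', np.float64(-0.0004))])
(np.float64(4.996003610813204e-16), 4, [('d0', np.float64(0.3469)), ('d2', np.float64(0.5634)), ('d4', np.float64(0.3448)), ('d6', np.float64(0.3261)), ('x4', np.float64(-0.0)), ('y1/2', np.float64(-0.0188)), ('y3/4', np.float64(-0.0269)), ('y5/6', np.float64(-0.0004))])
```

```bash
cat > sim.py <<'E'
from h import *
from scipy.optimize import lsq_linear
sg=np.array([-1,1,-1,1,-1,1,-1]);LO=np.array([-3.01,-.46,-1.47,.13,-1,.04,-2.66]);HI=np.array([3.01,2.08,1.51,2.56,4.14,2.09,2.66])
AX=[np.eye(3)['xyz'.index(c)] for c in'zyzyzyz']
OFF=[(0,0,.3469),None,(0,-.0188,.5633),None,(0,-.0272,.3448),None,(0,0,.326)]
def fkj(q):
    Rm=np.eye(3);p=np.array([0,0,.3469]);P=[];A=[]
    for i in range(7):
        A.append(sg[i]*Rm@AX[i]);P.append(p.copy())
        Rm=Rm@R.from_rotvec(AX[i]*(sg[i]*q[i]+(np.pi/2 if i==6 else 0))).as_matrix()
        if i in(1,3,5): p=p+Rm@np.array(OFF[i+1])
    J=np.array([np.r_[np.cross(a,p-c),a] for a,c in zip(A,P)]).T
    return p,Rm,J
def track(q,p1,r1):
    q=np.array(q,float);p,Rm,_=fkj(q);p0=p;r0=R.from_matrix(Rm);w=(r0.inv()*r1).as_rotvec();n=int(max(np.degrees(np.linalg.norm(w))/10,np.linalg.norm(p1-p0)/.06))+1
    for k in range(n+3):
        f=min(1,(k+1)/n);pt=p0+f*(p1-p0);rt=r0*R.from_rotvec(f*w)
        for _ in range(2):
            p,Rm,J=fkj(q);e=np.r_[pt-p,(rt*R.from_matrix(Rm).inv()).as_rotvec()]
            M=np.vstack([J*np.r_[3,3,3,1,1,1][:,None],.03*np.eye(7)])
            q=np.clip(q+lsq_linear(M,np.r_[e*np.r_[3,3,3,1,1,1],np.zeros(7)],bounds=(np.minimum(LO-q,-1e-6),np.maximum(HI-q,1e-6)),method='bvls').x,LO,HI)
    p,Rm,_=fkj(q);return q,np.linalg.norm(p-p1)+.1*(R.from_matrix(Rm).inv()*r1).magnitude()
E
cat > plan.py <<'E'
from sim import *
import time;t0=time.time()
L=[json.loads(l) for l in open("log.jsonl")]
for a,b in((0,1),(1,2),(2,3)): print("model",(track(L[a][0],np.array(L[b][1]),R.from_quat(L[b][2]))[0]-L[b][0]).round(2))
B=np.array([.482,.390,0]);yaw=-11;PAD=np.array([.6535,.157,.054]);up=np.array([0,0,1.])
def tcp(g,r): return g+.019*r.as_matrix()[:,2]
q0=np.array(L[-1][0]);h=.045
def go(q,g,r,lifts):
    for l in lifts:
        q,e=track(q,tcp(g,r)+[0,0,l],r)
        if e>.02: return q,e
    return q,e
mg=lambda q:min((q-LO).min(),(HI-q).min())
res=[]
for az in(yaw,yaw+90,yaw-90,yaw+180):
 for e1 in(30,45):
  for ys in(90,-90):
   r=tool(az,-e1,az+ys);q1,e=go(q0,B+[0,0,h],r,(.12,0))
   if e>.004: continue
   b=r.inv().apply(up);hz=.028 if az in(yaw,yaw+180) else .022
   for P in((.45,.10),(.5,.05)):
    for a2 in range(-180,180,30):
     c=np.array([np.cos(np.radians(a2+180)),np.sin(np.radians(a2+180)),0])
     r2=[x for x in(tool(a2,-(90-e1),a2+90),tool(a2,-(90-e1),a2-90)) if np.allclose(x.inv().apply(c),b,atol=.01)][0]
     g2=np.array([*P,hz]);qq,e=track(q1,tcp(B+[0,0,.2],r),r)
     q2,e=go(qq,g2,r2,(.15,0))
     if e>.004: continue
     res.append((min(mg(q1),mg(q2)),az,e1,ys,P,a2,q1,q2,g2,c))
res.sort(key=lambda t:-t[0]);print(len(res),time.time()-t0)
for t in res[:8]: print(round(t[0],2),t[1:6],t[6].round(2),t[7].round(2))
fin=[]
for m,az,e1,ys,P,a2,q1,q2,g2,c in res[:12]:
 qu,_=track(q2,fkj(q2)[0]+[0,0,.12],R.from_matrix(fkj(q2)[1]))
 for e3 in(45,60,75):
  for ys3 in(90,-90):
   r3=tool(a2+180,-e3,a2+180+ys3);q3,e=go(qu,g2,r3,(.12,0))
   if e>.004: continue
   b=r3.inv().apply(c);qv,_=track(q3,tcp(g2,r3)+[0,0,.2],r3)
   for a4 in range(-180,180,30):
    r4=[x for x in(tool(a4,-(90-e3),a4+90),tool(a4,-(90-e3),a4-90)) if np.allclose(x.inv().apply(-up),b,atol=.01)][0]
    q4,e=go(qv,PAD+[0,0,.096-h],r4,(.12,0))
    if e>.004: continue
    fin.append((min(m,mg(q3),mg(q4)),az,e1,ys,P,a2,e3,ys3,a4,q3.round(2),q4.round(2)))
 if time.time()-t0>420: break
fin.sort(key=lambda t:-t[0]);print(len(fin),time.time()-t0)
for t in fin[:10]: print(t)
E
OMP_NUM_THREADS=1 timeout 560 python3 plan.py
```

```text
model [ 0.03 -0.02 -0.18 -0.    0.14  0.   -0.07]
model [ 0.   -0.   -0.01  0.    0.01 -0.   -0.01]
model [ 0.  0.  0.  0. -0.  0.  0.]
101 20.75950527191162
0.38 (169, 30, 90, (0.45, 0.1), 120) [-0.44  1.43 -0.15  0.86 -0.46  1.71 -2.14] [ 0.4   1.14 -0.73  1.96  0.44  0.47  0.05]
0.38 (169, 30, 90, (0.45, 0.1), 150) [-0.44  1.43 -0.15  0.86 -0.46  1.71 -2.14] [ 0.34  1.21 -0.86  1.79  0.59  0.88  0.31]
0.38 (169, 30, 90, (0.5, 0.05), 120) [-0.44  1.43 -0.15  0.86 -0.46  1.71 -2.14] [ 0.48  1.17 -0.76  1.8   0.41  0.66  0.17]
0.38 (169, 30, 90, (0.5, 0.05), 150) [-0.44  1.43 -0.15  0.86 -0.46  1.71 -2.14] [ 0.41  1.24 -0.87  1.63  0.57  1.03  0.44]
0.34 (79, 30, 90, (0.45, 0.1), -180) [ 0.26  1.57 -1.13  2.12  2.96  0.5   0.19] [ 0.22  1.25 -0.9   1.7   0.71  1.14  0.62]
0.34 (79, 30, 90, (0.45, 0.1), -150) [ 0.26  1.57 -1.13  2.12  2.96  0.5   0.19] [ 0.08  1.23 -0.85  1.71  0.83  1.24  0.93]
0.34 (79, 30, 90, (0.45, 0.1), -120) [ 0.26  1.57 -1.13  2.12  2.96  0.5   0.19] [-0.06  1.19 -0.8   1.81  1.    1.24  1.18]
0.34 (79, 30, 90, (0.45, 0.1), -90) [ 0.26  1.57 -1.13  2.12  2.96 
[... 1310 characters left out ...]
 -30, array([ 0.33,  1.11, -0.81,  2.19,  1.63,  0.44,  1.42]), array([-0.52,  1.26, -0.36,  1.99,  1.96,  1.66,  1.62]))
(np.float64(0.3369915684862641), 79, 30, 90, (0.45, 0.1), -90, 75, 90, 120, array([ 0.33,  1.11, -0.81,  2.19,  1.63,  0.44,  1.42]), array([ 0.26,  1.48, -0.59,  0.88, -0.48,  1.59,  0.65]))
(np.float64(0.3369915684862641), 79, 30, 90, (0.45, 0.1), -60, 45, -90, -120, array([ 0.35,  1.19, -0.48,  1.83, -0.32,  0.66,  0.87]), array([-0.6 ,  1.33,  0.42,  0.84,  0.06,  1.64, -0.9 ]))
(np.float64(0.3369915684862641), 79, 30, 90, (0.45, 0.1), -60, 45, -90, -90, array([ 0.35,  1.19, -0.48,  1.83, -0.32,  0.66,  0.87]), array([-0.76,  1.2 ,  0.44,  1.25,  0.28,  1.17, -0.68]))
```

```bash
sed -i 's/h=.045/h=.047/; s/for az in(yaw,yaw+90,yaw-90,yaw+180):/for az in(yaw-90,yaw+180):/; s/for e1 in(30,45):/for e1 in(38,45,52):/; s/for ys in(90,-90):$/for ys in((-90,) if az>0 else(90,-90)):/; s/res\[:12\]/res[:25]/; s/range(-180,180,30)/range(-180,180,20)/' plan.py; OMP_NUM_THREADS=1 timeout 570 python3 plan.py
```

```text
model [ 0.03 -0.02 -0.18 -0.    0.14  0.   -0.07]
model [ 0.   -0.   -0.01  0.    0.01 -0.   -0.01]
model [ 0.  0.  0.  0. -0.  0.  0.]
144 32.07165002822876
0.26 (-101, 45, -90, (0.45, 0.1), 80) [-1.08  1.35  0.46  1.03 -0.05  1.5   2.17] [ 0.78  1.43 -1.06  2.22  1.92  0.3   1.39]
0.23 (-101, 38, -90, (0.45, 0.1), 80) [-1.08  1.42  0.48  0.9  -0.02  1.66  2.17] [ 0.64  1.3  -0.93  2.24  2.17  0.27  1.03]
0.21 (-101, 52, -90, (0.45, 0.1), 80) [-1.07  1.28  0.43  1.15 -0.07  1.34  2.18] [ 0.86  1.53 -1.1   2.19  1.73  0.25  1.68]
0.21 (-101, 52, -90, (0.5, 0.05), 60) [-1.07  1.28  0.43  1.15 -0.07  1.34  2.18] [ 0.99  1.65 -1.26  2.24  2.21  0.51  1.09]
0.19 (-101, 52, -90, (0.5, 0.05), -100) [-1.07  1.28  0.43  1.15 -0.07  1.34  2.18] [-1.11  1.71  1.3   1.71 -0.81  1.05  0.09]
0.19 (-101, 45, -90, (0.5, 0.05), 60) [-1.08  1.35  0.46  1.03 -0.05  1.5   2.17] [ 0.93  1.59 -1.28  2.25  2.13  0.63  1.06]
0.17 (-101, 52, -90, (0.45, 0.1), -100) [-1.07  1.28  0.43  1.15 -0.07  1.34  2.18] [-1.23  1.71  1.3   1.76 -0.83  1.11  0.05]
0.16 (169, 52, -90, (0.45, 0.1), -140) [-0.75  1.26  0.4
[... 1337 characters left out ...]
, array([-0.33,  1.21, -0.57,  1.79,  0.99,  1.32,  1.39]), array([ 0.49,  1.28, -1.16,  2.08,  2.42,  0.7 ,  0.15]))
(np.float64(0.2621938058913671), -101, 45, -90, (0.45, 0.1), 80, 45, -90, 60, array([-0.33,  1.21, -0.57,  1.79,  0.99,  1.32,  1.39]), array([ 0.58,  1.3 , -1.17,  1.91,  1.82,  0.36,  1.06]))
(np.float64(0.2621938058913671), -101, 45, -90, (0.45, 0.1), 80, 45, -90, 80, array([-0.33,  1.21, -0.57,  1.79,  0.99,  1.32,  1.39]), array([ 0.58,  1.33, -1.18,  1.68,  0.77,  0.49,  2.38]))
(np.float64(0.2621938058913671), -101, 45, -90, (0.45, 0.1), 80, 60, -90, -80, array([-0.2 ,  1.12, -0.63,  1.93,  1.1 ,  1.09,  1.35]), array([-0.67,  1.23,  0.01,  1.27,  0.87,  1.4 , -1.01]))
```

```bash
cat > step.py <<'E'
import sys
from sim import *
from plant import get_state
def step(p,r,s=None):
    s=s or get_state();print("clk",round(s["clock"],2),"q",np.round(s["q"],2),"F",np.round(s["contact_force"],1))
    q,e=track(s["q"],np.array(p),r);print("REL",*[x.tolist() for x in rel(s,p,r)],"deg",round(np.degrees((R.from_quat(s["eef_rot"]).inv()*r).magnitude())),"simerr",round(e,4),"q",q.round(2))
E
python3 - <<'E'
from step import *
r=tool(-101,-45,169);z=r.as_matrix()[:,2];print(z)
g=np.array([.482,.390,.047])+.012*z
step(g-.10*z,r)
E
```

```text
[-0.13492233 -0.69411524 -0.70710678]
clk 3.27 q [-1.77  1.33  1.42  1.54 -0.5   1.02  0.31] F [ 0.1 -0.6 -1. ]
REL [0.2517, 0.096, 0.424] [-0.0318, 0.3078, -0.7125] deg 140 simerr 0.0 q [-1.07  1.37  0.5   0.66 -0.08  1.84  2.18]
```

Request:
send_rows(fingers=0.85, targets=[[[0.1, 0.04, 0.1], [-0.032, 0.308, -0.7125]], [[0.1, 0.04, 0.1], [-0.032, 0.308, -0.7125]], [[0.1, 0.04, 0.1], [-0.032, 0.308, -0.7125]], [[0.1, 0.04, 0.1], [-0.032, 0.308, -0.7125]], [[0.1, 0.04, 0.1], [-0.032, 0.308, -0.7125]], [[0.1, 0.04, 0.1], [-0.032, 0.308, -0.7125]], [[0.1, 0.04, 0.1], [-0.032, 0.308, -0.7125]], [[0.1, 0.04, 0.1], [-0.032, 0.308, -0.7125]], [[0.1, 0.04, 0.1], [-0.032, 0.308, -0.7125]], [[0.1, 0.04, 0.1], [-0.032, 0.308, -0.7125]], [[0.1, 0.04, 0.1], [-0.032, 0.308, -0.7125]], [[0.1, 0.04, 0.1], [-0.032, 0.308, -0.7125]]])

```text
clock: 4.78
tool_pos: [0.4504, 0.466, 0.2104]
eef_rot: [-0.534, 0.771, -0.246, -0.244]
contact_force: [-0.2, -0.4, 1.0]
opening: 0.848
finger_force: 0.0
```

Run:
```python
from step import *
r=tool(-101,-45,169);z=r.as_matrix()[:,2]
g=np.array([.482,.390,.047])+.012*z
step(g-.10*z,r)
```

```text
clk 4.78 q [-1.16  1.19  0.55  0.83 -0.12  1.81  2.03] F [-0.2 -0.4  1. ]
REL [-0.2253, -0.1121, 0.2719] [-0.0012, 0.0253, -0.0547] deg 11 simerr 0.0 q [-1.07  1.37  0.5   0.66 -0.08  1.84  2.18]
```

Request:
send_rows(targets=[[[-0.22, -0.11, 0.2], [-0.001, 0.025, -0.055]], [[-0.225, -0.112, 0.27], [-0.001, 0.025, -0.055]], [[-0.225, -0.112, 0.27], [-0.001, 0.025, -0.055]], [[-0.225, -0.112, 0.27], [-0.001, 0.025, -0.055]], [[-0.225, -0.112, 0.27], [-0.001, 0.025, -0.055]]])

```text
clock: 5.4
tool_pos: [0.4936, 0.4541, 0.1119]
eef_rot: [-0.587, 0.714, -0.244, -0.291]
contact_force: [0.2, 0.2, 0.0]
opening: 0.852
finger_force: 0.0
```

Run:
```python
from step import *
from plant import snapshot
s=get_state();c=snapshot("wrist");cv2.imwrite("pics/w1.png",c["img"])
T=np.eye(4);T[:3,:3]=R.from_quat(s["eef_rot"]).as_matrix();T[:3,3]=s["tool_pos"];W=T@c["T_tool_cam"]
r=tool(-101,-45,169);z=r.as_matrix()[:,2]
g=np.array([.482,.390,.047])+.012*z
step(g,r)
for p in((.482,.390,.096),(.482,.390,.0)): print(proj(c,p,W).round(0))
h=cv2.cvtColor(c["img"],cv2.COLOR_BGR2HSV)
for A,uv,ct in blobs(c["img"],(45,90,40),(85,255,255),(0,0,640,400),200)[:2]: print(A,uv,cv2.boundingRect(ct.astype(np.int32)))
```

```text
clk 5.45 q [-1.07  1.37  0.5   0.66 -0.08  1.83  2.17] F [ 0.1 -0.4  0.6]
REL [0.0029, -0.0014, 0.3451] [-0.0016, 0.0016, -0.0015] deg 0 simerr 0.0 q [-1.08  1.35  0.49  1.01 -0.07  1.52  2.19]
[316. 167.]
[317. 220.]
1928.0 [317.14211618 219.17219917] (285, 202, 65, 36)
```

View pics/w1.png

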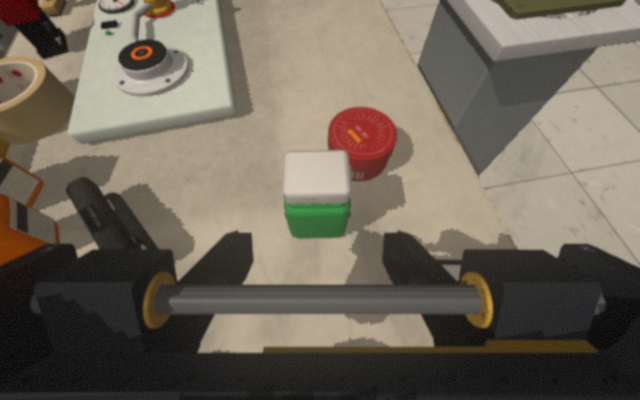

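The wrist view shows the cap centred at about (317,170) between the fingers, green body at (317,219), and the jar clear at (362,140). The grasp is aligned, so I go in.

Request:
send_rows(targets=[[[0.001, 0, 0.12], [0, 0, 0]], [[0.002, 0, 0.22], [0, 0, 0]], [[0.003, 0, 0.3], [0, 0, 0]], [[0.003, -0.001, 0.345], [0, 0, 0]], [[0.003, -0.001, 0.345], [0, 0, 0]]])

```text
clock: 6.08
tool_pos: [0.4795, 0.3798, 0.0367]
eef_rot: [-0.587, 0.714, -0.245, -0.294]
contact_force: [-1.0, 0.9, 0.0]
opening: 0.852
finger_force: 0.0
```

Request:
send_rows(fingers=0, newtons=25, targets=[[[0, 0, 0], [0, 0, 0]], [[0, 0, 0], [0, 0, 0]], [[0, 0, 0], [0, 0, 0]], [[0, 0, 0], [0, 0, 0]]])

```text
clock: 6.58
tool_pos: [0.4802, 0.3804, 0.0364]
eef_rot: [-0.587, 0.714, -0.245, -0.293]
contact_force: [-1.0, 3.1, 5.8]
opening: 0.631
finger_force: 24.9
```

Run:
```python
from step import *
s=get_state();r=R.from_quat(s["eef_rot"]);b=r.inv().apply([0,0,1]);print("b",b.round(3))
step(np.array(s["tool_pos"])+[0,0,.2],r)
r2=tool(80,-45,170);
for yb in(170,-10):print(tool(80,-45,yb).inv().apply([np.cos(np.radians(-100)),np.sin(np.radians(-100)),0]).round(2))
```

```text
b [ 0.706 -0.006 -0.709]
clk 6.58 q [-1.09  1.35  0.49  1.02 -0.07  1.5   2.18] F [-1.   3.1  5.8]
REL [0.4704, -0.0038, -0.4724] [0.0, 0.0, 0.0] deg 0 simerr 0.0 q [-1.1   1.12  0.54  0.99 -0.    1.75  2.27]
[ 0.71  0.   -0.71]
[-0.71  0.   -0.71]
```

Request:
send_rows(targets=[[[0.03, 0, -0.03], [0, 0, 0]], [[0.1, 0, -0.1], [0, 0, 0]], [[0.2, 0, -0.2], [0, 0, 0]], [[0.3, 0, -0.3], [0, 0, 0]], [[0.38, 0, -0.38], [0, 0, 0]], [[0.42, 0, -0.42], [0, 0, 0]]])

```text
clock: 7.32
tool_pos: [0.4794, 0.3794, 0.2159]
eef_rot: [-0.586, 0.715, -0.245, -0.293]
contact_force: [0.5, -0.3, -1.5]
opening: 0.629
finger_force: 24.9
```

Run:
```python
from step import *
r2=tool(80,-45,170);z=r2.as_matrix()[:,2]
p=np.array([.45,.10,.022])+.012*z
step(p+[0,0,.16],r2)
s=get_state();r=R.from_quat(s["eef_rot"]);w=(r.inv()*r2).as_rotvec();print(w, r.apply(w))
```

```text
clk 7.33 q [-1.1   1.13  0.53  1.01 -0.01  1.71  2.26] F [ 0.5 -0.3 -1.5]
REL [0.541, -0.0821, 0.7386] [-0.0022, -0.4993, -0.0069] deg 90 simerr 0.0 q [ 0.78  1.   -1.06  2.24  0.37  0.14  2.66]
[-0.00678878 -1.56860213 -0.02179428] [ 1.54292904 -0.28283419  0.02021128]
```

Request:
send_rows(targets=[[[0.06, -0.01, 0.08], [0, -0.055, 0]], [[0.12, -0.02, 0.16], [0, -0.11, 0]], [[0.18, -0.03, 0.24], [0, -0.165, -0.002]], [[0.24, -0.04, 0.33], [0, -0.22, -0.003]], [[0.3, -0.05, 0.41], [0, -0.275, -0.004]], [[0.36, -0.055, 0.49], [0, -0.33, -0.005]], [[0.42, -0.065, 0.57], [0, -0.385, -0.005]], [[0.48, -0.075, 0.65], [-0.002, -0.44, -0.006]], [[0.54, -0.082, 0.74], [-0.002, -0.5, -0.007]], [[0.54, -0.082, 0.74], [-0.002, -0.5, -0.007]], [[0.54, -0.082, 0.74], [-0.002, -0.5, -0.007]], [[0.54, -0.082, 0.74], [-0.002, -0.5, -0.007]]])

```text
clock: 8.82
tool_pos: [0.45, 0.1041, 0.1695]
eef_rot: [-0.59, 0.71, 0.248, 0.294]
contact_force: [-0.0, 0.5, -1.0]
opening: 0.638
finger_force: 24.9
```

Run:
```python
from step import *
r2=tool(80,-45,170);z=r2.as_matrix()[:,2]
p=np.array([.45,.10,.022])+.012*z
s=get_state();print(p,R.from_quat(s["eef_rot"]).as_matrix()[:,2])
step(p+[0,0,.16],r2);step(p+[0,0,.012],r2)
```

```text
[0.45147345 0.10835637 0.01351472] [ 0.12412368  0.6987877  -0.70447787]
clk 8.82 q [ 0.79  1.01 -1.06  2.25  0.39  0.14  2.65] F [-0.   0.5 -1. ]
REL [-0.0198, -0.0022, 0.0012] [-0.0003, 0.0012, -0.003] deg 1 simerr 0.0 q [ 0.78  1.   -1.07  2.24  0.39  0.14  2.64]
clk 8.82 q [ 0.79  1.01 -1.06  2.25  0.39  0.14  2.65] F [-0.   0.5 -1. ]
REL [0.3303, -0.0051, 0.3487] [-0.0003, 0.0012, -0.003] deg 1 simerr 0.0 q [ 0.81  1.42 -1.12  2.23  1.79  0.34  1.5 ]
```

Request:
send_rows(targets=[[[0.05, 0, 0.055], [0, 0, 0]], [[0.11, 0, 0.115], [0, 0, 0]], [[0.17, -0.001, 0.18], [0, 0, 0]], [[0.23, -0.002, 0.245], [0, 0, 0]], [[0.28, -0.003, 0.3], [0, 0, -0.002]], [[0.315, -0.004, 0.333], [0, 0, -0.002]], [[0.33, -0.005, 0.349], [0, 0, -0.002]], [[0.33, -0.005, 0.349], [0, 0, -0.002]]])

```text
clock: 9.82
tool_pos: [0.4519, 0.1117, 0.0251]
eef_rot: [-0.595, 0.707, 0.247, 0.292]
contact_force: [-0.4, 0.8, -1.3]
opening: 0.636
finger_force: 24.9
```

Run:
```python
from step import *
from plant import snapshot
r2=tool(80,-45,170);z=r2.as_matrix()[:,2]
p=np.array([.45,.10,.022])+.012*z
step(p+[0,0,.002],r2)
c=snapshot("top");
a=cv2.resize(c["img"][160:260,280:430],None,fx=4,fy=4,interpolation=cv2.INTER_CUBIC)
c=snapshot("scene");b=cv2.resize(c["img"][140:300,240:440],None,fx=2.5,fy=2.5)
cv2.imwrite("pics/lay.png",np.vstack([a[:, :500],b[:200]]) if 0 else cv2.resize(b,None,fx=1.2,fy=1.2))
```

```text
clk 9.82 q [ 0.79  1.42 -1.1   2.23  1.81  0.32  1.48] F [-0.4  0.8 -1.3]
REL [0.0307, -0.0005, 0.0146] [0.0011, 0.0, 0.0007] deg 0 simerr 0.0 q [ 0.8   1.44 -1.1   2.22  1.83  0.33  1.48]
```

View pics/lay.png

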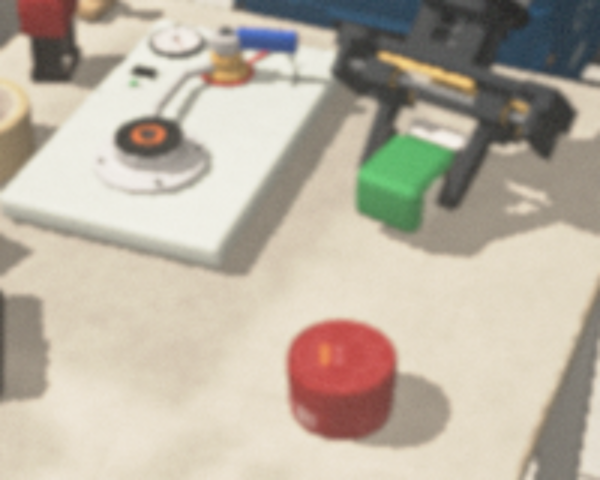

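The bottle is held level near (405,185) with its foot towards the camera, just above the table. I lower it slowly.

Request:
send_rows(targets=[[[0.008, 0, 0.008], [0, 0, 0]], [[0.014, 0, 0.013], [0, 0, 0]], [[0.02, 0, 0.016], [0, 0, 0]], [[0.024, 0, 0.018], [0, 0, 0]]])

```text
clock: 10.42
tool_pos: [0.4529, 0.1107, 0.0185]
eef_rot: [-0.596, 0.706, 0.245, 0.294]
contact_force: [0.0, -0.2, -1.1]
opening: 0.635
finger_force: 24.9
```

Request:
send_rows(targets=[[[0.004, 0, 0.004], [0, 0, 0]], [[0.008, 0, 0.008], [0, 0, 0]], [[0.01, 0, 0.01], [0, 0, 0]], [[0.01, 0, 0.01], [0, 0, 0]]])

```text
clock: 10.92
tool_pos: [0.4529, 0.1109, 0.0142]
eef_rot: [-0.596, 0.706, 0.246, 0.294]
contact_force: [-0.1, 0.4, -0.8]
opening: 0.635
finger_force: 24.9
```

Request:
send_rows(targets=[[[0.004, 0, 0.004], [0, 0, 0]], [[0.008, 0, 0.008], [0, 0, 0]], [[0.008, 0, 0.008], [0, 0, 0]]])

```text
clock: 11.3
tool_pos: [0.4531, 0.1114, 0.0123]
eef_rot: [-0.596, 0.705, 0.246, 0.295]
contact_force: [-0.3, -4.2, 5.1]
opening: 0.633
finger_force: 24.9
```

Request:
send_rows(fingers=0.9, targets=[[[0, 0, 0], [0, 0, 0]], [[0, 0, 0], [0, 0, 0]], [[0, 0, -0.05], [0, 0, 0]], [[0, 0, -0.15], [0, 0, 0]], [[0, 0, -0.3], [0, 0, 0]], [[0, 0, -0.5], [0, 0, 0]]])

```text
clock: 12.05
tool_pos: [0.445, 0.0303, 0.0829]
eef_rot: [-0.595, 0.711, 0.237, 0.291]
contact_force: [0.5, -0.3, -0.6]
opening: 0.904
finger_force: 0.0
```

Run:
```python
from step import *
from plant import snapshot
s=get_state();c=snapshot("wrist")
T=np.eye(4);T[:3,:3]=R.from_quat(s["eef_rot"]).as_matrix();T[:3,3]=s["tool_pos"];W=T@c["T_tool_cam"]
t=snapshot("top");cv2.imwrite("pics/t2.png",np.hstack([t["img"][160:300,270:440].repeat(2,0).repeat(2,1),cv2.resize(c["img"],(448,280))]))
for n,C,M in(("top",t,None),("wrist",c,W)):
  for A,uv,ct in blobs(C["img"],(45,90,40),(85,255,255),(290,170,430,290) if M is None else (0,0,640,400),60)[:2]:
    rc=cv2.minAreaRect(ct.astype(np.float32));print(n,A,uv.round(1),ray(C,uv,.044,M).round(4),[ray(C,q,.044,M)[:2].round(3).tolist() for q in cv2.boxPoints(rc)])
# next: regrasp
r3=tool(-100,-45,170);z=r3.as_matrix()[:,2];g=np.array([.45,.10,.022])+.012*z
print(g);step(g-.1*z+[0,0,.03],r3)
```

```text
top 659.0 [356.6 224.2] [0.4541 0.1135 0.044 ] [[0.434, 0.153], [0.486, 0.144], [0.474, 0.073], [0.422, 0.082]]
wrist 1849.0 [324.6 228.6] [0.4501 0.0913 0.044 ] [[0.487, 0.125], [0.468, 0.057], [0.422, 0.066], [0.427, 0.138]]
wrist 114.0 [520.7 243.9] [0.2758 0.1562 0.044 ] [[0.28, 0.167], [0.293, 0.13], [0.277, 0.135], [0.262, 0.173]]
[0.44852655 0.09164363 0.01351472]
clk 12.15 q [ 0.97  1.27 -1.13  2.2   1.08  0.32  2.2 ] F [0.8 0.2 0.7]
REL [-0.3896, 0.0342, 0.2353] [-0.004, 0.4947, -0.0046] deg 89 simerr 0.0 q [-0.47  1.04 -0.48  1.65  0.76  1.43  1.59]
```

View pics/t2.png

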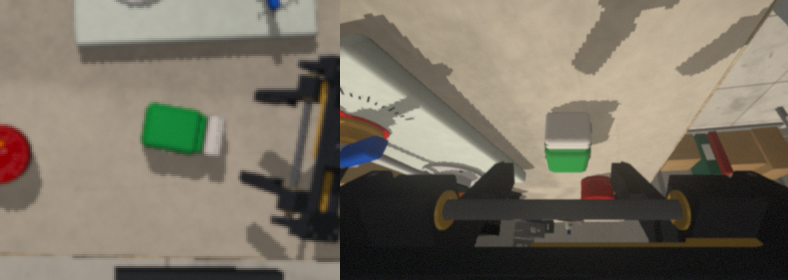

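The bottle lies with its body at crop (180,130) and cap to the right. The body axis is at azimuth 80°, as planned. Now I regrasp from the foot side.

Request:
send_rows(targets=[[[-0.1, 0, -0.1], [0, 0.05, 0]], [[-0.2, 0.01, -0.12], [0, 0.11, 0]], [[-0.3, 0.02, -0.06], [0, 0.165, 0]], [[-0.38, 0.03, 0], [-0.002, 0.22, 0]], [[-0.44, 0.034, 0.06], [-0.002, 0.275, 0]], [[-0.48, 0.034, 0.1], [-0.003, 0.33, -0.002]], [[-0.48, 0.034, 0.14], [-0.003, 0.385, -0.003]], [[-0.45, 0.034, 0.18], [-0.004, 0.44, -0.004]], [[-0.42, 0.034, 0.2], [-0.004, 0.495, -0.005]], [[-0.4, 0.034, 0.22], [-0.004, 0.495, -0.005]], [[-0.4, 0.034, 0.22], [-0.004, 0.495, -0.005]]])

```text
clock: 13.52
tool_pos: [0.4595, 0.1616, 0.118]
eef_rot: [-0.596, 0.706, -0.247, -0.292]
contact_force: [-0.5, -0.1, 0.9]
opening: 0.9
finger_force: 0.0
```

Run:
```python
from step import *
r3=tool(-100,-45,170);z=r3.as_matrix()[:,2];g=np.array([.4515,.1025,.022])+.012*z
print(g);step(g-.06*z,r3);step(g,r3)
```

```text
[0.45002655 0.09414363 0.01351472]
clk 13.53 q [-0.42  1.06 -0.6   1.65  0.82  1.5   1.53] F [-0.5 -0.1  0.9]
REL [-0.0857, -0.0074, 0.2068] [-0.0015, -0.0001, 0.0014] deg 0 simerr 0.0 q [-0.4   1.14 -0.57  1.7   0.89  1.4   1.48]
clk 13.53 q [-0.42  1.06 -0.6   1.65  0.82  1.5   1.53] F [-0.5 -0.1  0.9]
REL [-0.0857, -0.0064, 0.4068] [-0.0015, -0.0001, 0.0014] deg 0 simerr 0.0 q [-0.36  1.2  -0.54  1.77  0.96  1.31  1.42]
```

Request:
send_rows(targets=[[[-0.05, -0.007, 0.1], [0, 0, 0]], [[-0.086, -0.007, 0.18], [0, 0, 0]], [[-0.086, -0.007, 0.26], [0, 0, 0]], [[-0.086, -0.006, 0.33], [0, 0, 0]], [[-0.086, -0.006, 0.385], [0, 0, 0]], [[-0.086, -0.006, 0.405], [0, 0, 0]], [[-0.086, -0.006, 0.405], [0, 0, 0]]])

```text
clock: 14.4
tool_pos: [0.4495, 0.0954, 0.0144]
eef_rot: [-0.596, 0.706, -0.247, -0.293]
contact_force: [-0.2, 0.1, 0.6]
opening: 0.898
finger_force: 0.0
```

Request:
send_rows(fingers=0, newtons=25, targets=[[[0, 0, 0], [0, 0, 0]], [[0, 0, 0], [0, 0, 0]], [[0, 0, 0], [0, 0, 0]], [[0, 0, 0], [0, 0, 0]]])

```text
clock: 14.9
tool_pos: [0.4498, 0.0959, 0.0146]
eef_rot: [-0.596, 0.706, -0.247, -0.293]
contact_force: [-0.2, 2.1, 2.4]
opening: 0.632
finger_force: 25.0
```

Run:
```python
from step import *
s=get_state();r=R.from_quat(s["eef_rot"]);p=np.array(s["tool_pos"])
c=np.array([np.cos(np.radians(-100)),np.sin(np.radians(-100)),0])
foot=np.array([.4515,.1025,.022])-.047*c;bt=r.inv().apply(foot-p);ct=r.inv().apply(c)
json.dump([bt.tolist(),ct.tolist()],open("hold2.json","w"));print("p",p,"foot in tool",bt.round(4),"axis",ct.round(3))
step(p+[0,0,.15],r)
for yb in(10,190):print(yb,tool(-80,-45,yb).inv().apply([0,0,-1]).round(2))
```

```text
p [0.44975803 0.09589339 0.01459735] foot in tool [-0.0328 -0.0009 -0.0433] axis [0.707 0.006 0.707]
clk 14.9 q [-0.36  1.2  -0.54  1.77  0.97  1.31  1.42] F [-0.2  2.1  2.4]
REL [0.3536, 0.0004, -0.3535] [0.0, 0.0, 0.0] deg 0 simerr 0.0 q [-0.32  0.95 -0.61  1.79  0.82  1.46  1.56]
10 [ 0.71 -0.    0.71]
190 [-0.71  0.    0.71]
```

Request:
send_rows(targets=[[[0.03, 0, -0.03], [0, 0, 0]], [[0.1, 0, -0.1], [0, 0, 0]], [[0.2, 0, -0.2], [0, 0, 0]], [[0.3, 0, -0.3], [0, 0, 0]], [[0.38, 0, -0.38], [0, 0, 0]], [[0.46, 0, -0.46], [0, 0, 0]]])

```text
clock: 15.65
tool_pos: [0.4494, 0.0953, 0.2113]
eef_rot: [-0.596, 0.706, -0.247, -0.293]
contact_force: [-0.4, -0.3, -1.7]
opening: 0.635
finger_force: 25.0
```

```bash
cat > pl.py <<'E'
from step import *
PAD=np.array([.6535,.157,.054]);bt,ct=map(np.array,json.load(open("hold2.json")))
def place(az,lift,pad=PAD):
    r=tool(az,-45,az+90);r=R.align_vectors([[0,0,-1],r.as_matrix()[:,1]],[ct,[0,1,0]],weights=[100,1])[0]
    return pad+[0,0,.096+lift]-r.apply(bt),r
E
python3 - <<'E'
from pl import *
for az in(-80,-60):
    p,r=place(az,.10);print(az,p.round(3));step(p,r)
E
```

```text
-80 [0.655 0.15  0.196]
clk 15.65 q [-0.31  0.87 -0.63  1.78  0.78  1.52  1.62] F [-0.4 -0.3 -1.7]
REL [-0.2431, -0.6463, -0.1734] [0.0002, -0.1107, 0.9152] deg 166 simerr 0.0 q [-0.67  0.99  0.12  1.34  0.64  1.26 -0.75]
-60 [0.658 0.151 0.196]
clk 15.65 q [-0.31  0.87 -0.63  1.78  0.78  1.52  1.62] F [-0.4 -0.3 -1.7]
REL [-0.2465, -0.6534, -0.1768] [0.0008, -0.2075, 0.8189] deg 152 simerr 0.0 q [-0.67  0.89  0.04  1.61  0.93  1.01 -0.77]
```

Request:
send_rows(targets=[[[-0.05, -0.1, -0.05], [0, -0.012, 0.05]], [[-0.08, -0.2, -0.1], [0, -0.025, 0.1]], [[-0.12, -0.3, -0.15], [0, -0.038, 0.15]], [[-0.16, -0.4, -0.18], [0, -0.051, 0.2]], [[-0.2, -0.5, -0.18], [0, -0.064, 0.25]], [[-0.24, -0.6, -0.18], [0, -0.076, 0.3]], [[-0.247, -0.65, -0.18], [0, -0.089, 0.35]], [[-0.247, -0.653, -0.177], [0, -0.102, 0.4]], [[-0.247, -0.653, -0.177], [0, -0.114, 0.45]], [[-0.247, -0.653, -0.177], [0, -0.127, 0.5]], [[-0.247, -0.653, -0.177], [0, -0.14, 0.55]], [[-0.247, -0.653, -0.177], [0, -0.152, 0.6]]])

```text
clock: 17.15
tool_pos: [0.657, 0.1509, 0.1947]
eef_rot: [0.182, 0.934, -0.252, 0.176]
contact_force: [-1.2, -0.1, -0.7]
opening: 0.638
finger_force: 25.0
```

Run:
```python
from pl import *
p,r=place(-60,.06);step(p,r)
```

```text
clk 17.15 q [-0.49  0.87 -0.18  1.52  0.87  1.1   0.03] F [-1.2 -0.1 -0.7]
REL [0.0519, 0.0532, 0.1047] [0.0, -0.056, 0.2172] deg 40 simerr 0.0 q [-0.68  0.95  0.06  1.62  0.95  0.96 -0.84]
```

Request:
send_rows(targets=[[[0, 0, 0], [0, -0.014, 0.054]], [[0, 0, 0], [0, -0.028, 0.109]], [[0, 0, 0], [0, -0.042, 0.163]], [[0.02, 0.02, 0.04], [0, -0.056, 0.217]], [[0.04, 0.04, 0.08], [0, -0.056, 0.217]], [[0.052, 0.053, 0.105], [0, -0.056, 0.217]], [[0.052, 0.053, 0.105], [0, -0.056, 0.217]], [[0.052, 0.053, 0.105], [0, -0.056, 0.217]]])

```text
clock: 18.15
tool_pos: [0.659, 0.1505, 0.1563]
eef_rot: [0.459, 0.802, -0.194, 0.33]
contact_force: [0.4, 0.1, -0.6]
opening: 0.632
finger_force: 25.0
```

Run:
```python
from pl import *
from plant import snapshot
p,r=place(-60,.015);step(p,r)
s=get_state();T=R.from_quat(s["eef_rot"])
foot=np.array(s["tool_pos"])+T.apply(bt);ax=T.apply(ct);cap=foot+.096*ax;print("foot",foot.round(4),"cap",cap.round(4),"axis",ax.round(3))
t=snapshot("top");sc=snapshot("scene")
print("pred top foot",proj(t,foot).round(1),"scene foot",proj(sc,foot).round(1),"scene cap",proj(sc,cap).round(1))
for n,C,roi in(("top",t,(315,100,375,180)),("scene",sc,(255,130,330,210))):
    for A,uv,ct_ in blobs(C["img"],(45,90,40),(85,255,255),roi,30)[:2]:
        print(n,A,uv.round(1),cv2.minAreaRect(ct_.astype(np.float32)))
a=cv2.resize(t["img"][100:190,300:400],(400,360),interpolation=cv2.INTER_CUBIC);b=cv2.resize(sc["img"][100:220,240:370],(390,360),interpolation=cv2.INTER_CUBIC)
cv2.imwrite("pics/pl1.png",np.hstack([a,b]))
```

```text
clk 18.15 q [-0.67  0.95  0.06  1.62  0.95  0.96 -0.83] F [ 0.4  0.1 -0.6]
REL [0.1087, -0.0018, 0.1042] [0.0003, -0.0, 0.0016] deg 0 simerr 0.0 q [-0.68  1.02  0.07  1.62  0.98  0.91 -0.91]
foot [0.6549 0.1567 0.2102] cap [0.6547 0.1566 0.1142] axis [-0.002 -0.001 -1.   ]
pred top foot [341.9 121.1] scene foot [283.4 124.8] scene cap [286.5 162.6]
top 579.0 [340.  121.9] ((339.88232421875, 121.47056579589844), (28.468761444091797, 21.265823364257812), 59.03623962402344)
scene 184.0 [285.1 152.1] ((284.8121643066406, 152.3705596923828), (9.547103881835938, 21.089126586914062), 85.91438293457031)
```

View pics/pl1.png

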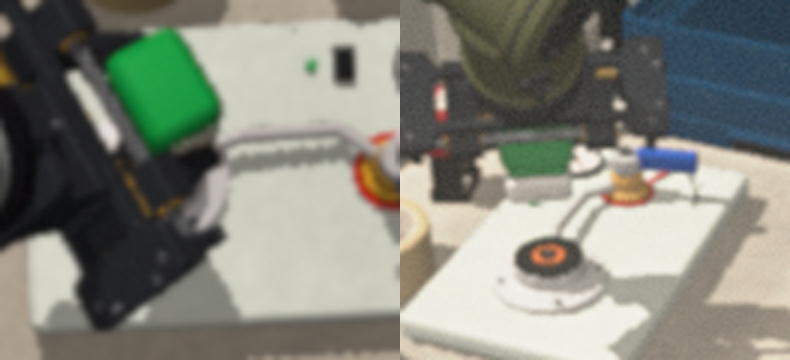

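The top crop shows the bottle's foot centred at about (341,121.6), against a prediction of (341.9,121.1). It is upside down, about 60 mm over the pad and within 2–3 mm of centre. I lower it.

Run:
```python
from pl import *
P=np.array([.6535,.156,.054])
for l in(.008,0): p,r=place(-60,l,P);print(p);step(p,r)
```

```text
[0.6576916  0.14987168 0.1041913 ]
clk 18.25 q [-0.67  0.95  0.06  1.62  0.95  0.96 -0.83] F [-0.3 -1.1 -1.1]
REL [0.1227, -0.0038, 0.1237] [0.0005, -0.0001, 0.0015] deg 0 simerr 0.0 q [-0.68  1.03  0.07  1.62  0.99  0.9  -0.92]
[0.6576916  0.14987168 0.0961913 ]
clk 18.25 q [-0.67  0.95  0.06  1.62  0.95  0.96 -0.83] F [-0.3 -1.1 -1.1]
REL [0.1415, -0.0036, 0.1425] [0.0005, -0.0001, 0.0015] deg 0 simerr 0.0 q [-0.68  1.04  0.08  1.62  0.99  0.89 -0.93]
```

Request:
send_rows(targets=[[[0.03, -0.001, 0.03], [0, 0, 0]], [[0.06, -0.002, 0.06], [0, 0, 0]], [[0.09, -0.003, 0.09], [0, 0, 0.001]], [[0.11, -0.004, 0.11], [0, 0, 0.001]], [[0.123, -0.004, 0.124], [0, 0, 0.001]], [[0.128, -0.004, 0.129], [0, 0, 0.001]], [[0.132, -0.004, 0.133], [0, 0, 0.001]], [[0.132, -0.004, 0.133], [0, 0, 0.001]]])

```text
clock: 19.25
tool_pos: [0.6573, 0.1501, 0.0998]
eef_rot: [0.46, 0.801, -0.193, 0.33]
contact_force: [0.1, -0.6, 0.1]
opening: 0.631
finger_force: 25.0
```

Request:
send_rows(targets=[[[0.003, 0, 0.003], [0, 0, 0]], [[0.006, 0, 0.006], [0, 0, 0]], [[0.008, 0, 0.008], [0, 0, 0]], [[0.008, 0, 0.008], [0, 0, 0]]])

```text
clock: 19.75
tool_pos: [0.6573, 0.1501, 0.0981]
eef_rot: [0.46, 0.801, -0.194, 0.331]
contact_force: [-4.4, 1.6, 8.7]
opening: 0.632
finger_force: 25.0
```

Request:
send_rows(fingers=0.85, targets=[[[-0.001, 0, -0.001], [0, 0, 0]], [[-0.002, 0, -0.002], [0, 0, 0]], [[-0.002, 0, -0.002], [0, 0, 0]], [[-0.002, 0, -0.03], [0, 0, 0]], [[-0.002, 0, -0.1], [0, 0, 0]], [[-0.002, 0, -0.22], [0, 0, 0]], [[-0.002, 0, -0.38], [0, 0, 0]], [[-0.002, 0, -0.5], [0, 0, 0]]])

```text
clock: 20.75
tool_pos: [0.6035, 0.245, 0.2049]
eef_rot: [0.459, 0.802, -0.192, 0.33]
contact_force: [0.1, 0.5, -0.2]
opening: 0.855
finger_force: 0.0
```

Run:
```python
from pl import *
from plant import snapshot
t=snapshot("top");sc=snapshot("scene")
foot=np.array([.654,.157,.15]);print("pred top foot",proj(t,foot).round(1),"scene",proj(sc,foot).round(1))
for n,C,roi in(("top",t,(300,100,375,180)),("scene",sc,(255,110,330,210))):
    for A,uv,ct_ in blobs(C["img"],(45,90,40),(85,255,255),roi,30)[:2]:
        rc=cv2.minAreaRect(ct_.astype(np.float32));print(n,A,uv.round(1),rc,ray(C,rc[0],.15).round(4))
# lever/marker/axis masks
for n,lo,hi,z in(("blue",(100,120,80),(125,255,255),.074),("red",(0,130,100),(8,255,255),.034)):
    for A,uv,ct_ in blobs(t["img"],lo,hi,(385,125,435,180),8)[:3]:
        rc=cv2.boxPoints(cv2.minAreaRect(ct_.astype(np.float32)));print(n,A,ray(t,uv,z).round(4),[ray(t,q,z)[:2].round(3).tolist() for q in rc])
a=cv2.resize(t["img"][100:200,300:440],(560,400),interpolation=cv2.INTER_CUBIC);b=cv2.resize(sc["img"][110:210,260:350][:, :57],(228,400),interpolation=cv2.INTER_CUBIC)
cv2.imwrite("pics/pl2.png",np.hstack([a,b]))
```

```text
pred top foot [340.6 129.8] scene [285.6 149.1]
top 519.0 [339.  132.2] ((339.08819580078125, 132.64706420898438), (26.925277709960938, 22.12331771850586), 59.036251068115234) [0.6478 0.1602 0.15  ]
scene 533.0 [286.7 165. ] ((286.0, 166.0), (26.0, 22.0), 90.0) [0.6179 0.2202 0.15  ]
blue 117.0 [0.6205 0.005  0.074 ] [[0.644, 0.017], [0.647, 0.004], [0.596, -0.007], [0.593, 0.006]]
red 36.0 [ 0.635  -0.0359  0.034 ] [[0.644, -0.011], [0.65, -0.014], [0.63, -0.056], [0.624, -0.053]]
red 22.0 [0.6443 0.0259 0.034 ] [[0.657, 0.041], [0.664, 0.031], [0.634, 0.01], [0.627, 0.019]]
```

View pics/pl2.png

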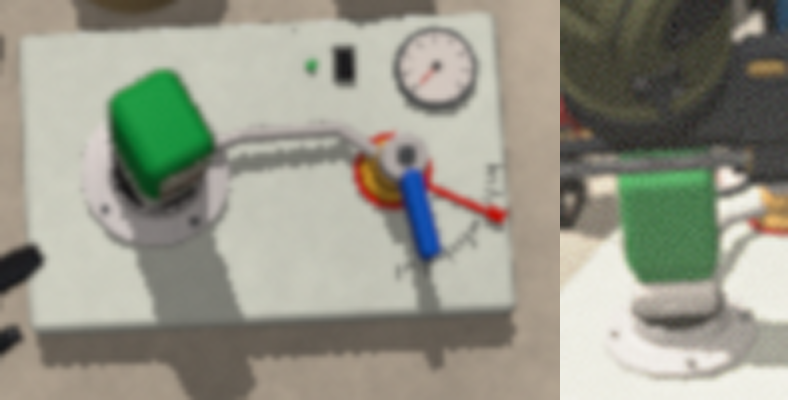

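The bottle stands upside down on the pad: its foot centre is at about crop (160,122), where (162,119) was predicted, and in the scene view the cap is centred over the flange. The lever runs from hub (405,153) to (430,258), and the marker tip is at (497,215). Next is the valve.

```bash
cat > vl.py <<'E'
from step import *
AXP=np.array([.656,.0128,0])
def lev(az,z=.047,ro=.042,inward=True):
    a=np.radians(az);u=np.array([np.cos(a),np.sin(a),0]);x=-u if inward else u
    r=R.from_matrix(np.column_stack([x,np.cross([0,0,-1],x),[0,0,-1]]));return AXP+ro*u+[0,0,z],r
E
python3 - <<'E'
from vl import *
s=get_state()
for inw in(True,False):
    p,r=lev(192.2,.20,inward=inw);step(p,r);q,_=track(s["q"],p,r)
    p,r=lev(192.2,.049,inward=inw);q,e=track(q,p,r);print(q.round(2),e)
    for az in(210,230,245):
        p,r=lev(az,.049,inward=inw);q,e=track(q,p,r);print(az,q.round(2),round(e,4))
E
```

```text
clk 20.85 q [-0.81  0.89  0.01  1.56  0.84  1.13 -0.82] F [ 0.4 -0.3 -0.2]
REL [-0.4992, -0.382, 0.5195] [0.2328, 0.1683, 0.5671] deg 114 simerr 0.0 q [-0.1   0.72  0.03  1.64 -0.02  0.78 -1.42]
[-0.09  0.94  0.01  1.72 -0.02  0.48 -1.42] 8.124502353792968e-17
210 [-0.03  0.94 -0.06  1.71  0.11  0.5  -1.2 ] 0.0
230 [ 0.04  0.95 -0.15  1.67  0.24  0.54 -0.96] 0.0
245 [ 0.09  0.96 -0.22  1.64  0.34  0.58 -0.76] 0.0
clk 20.85 q [-0.81  0.89  0.01  1.56  0.84  1.13 -0.82] F [ 0.4 -0.3 -0.2]
REL [-0.4992, -0.382, 0.5195] [-0.1549, 0.2142, -0.3767] deg 83 simerr 0.0 q [ 0.3   0.8  -0.71  1.62  0.61  0.95  1.16]
[ 0.23  1.   -0.57  1.71  0.8   0.69  1.01] 3.6463523899169334e-16
210 [ 0.29  1.02 -0.65  1.69  0.86  0.75  1.29] 0.0
230 [ 0.34  1.05 -0.74  1.65  0.93  0.82  1.63] 0.0
245 [ 0.37  1.08 -0.8   1.62  0.96  0.88  1.89] 0.0
```

Run:
```python
from vl import *
s=get_state();print("up(.1m) in tool units",R.from_quat(s["eef_rot"]).inv().apply([0,0,.1/.3]).round(3))
p,r=lev(215,.23,ro=.03);step(p,r)
```

```text
up(.1m) in tool units [-0.234 -0.    -0.237]
clk 20.85 q [-0.81  0.89  0.01  1.56  0.84  1.13 -0.82] F [ 0.4 -0.3 -0.2]
REL [-0.6064, -0.3488, 0.4848] [0.1843, 0.1995, 0.449] deg 94 simerr 0.0 q [-0.03  0.7  -0.07  1.56  0.06  0.88 -1.08]
```

Request:
send_rows(fingers=0.5, targets=[[[-0.1, 0, -0.1], [0, 0, 0]], [[-0.22, 0, -0.22], [0.02, 0.022, 0.05]], [[-0.35, -0.05, -0.15], [0.04, 0.044, 0.1]], [[-0.45, -0.12, -0.02], [0.06, 0.066, 0.15]], [[-0.54, -0.2, 0.1], [0.082, 0.088, 0.2]], [[-0.62, -0.27, 0.22], [0.102, 0.11, 0.25]], [[-0.65, -0.33, 0.35], [0.123, 0.132, 0.3]], [[-0.65, -0.349, 0.45], [0.143, 0.155, 0.35]], [[-0.607, -0.349, 0.485], [0.164, 0.177, 0.4]], [[-0.607, -0.349, 0.485], [0.184, 0.2, 0.449]], [[-0.607, -0.349, 0.485], [0.184, 0.2, 0.449]], [[-0.607, -0.349, 0.485], [0.184, 0.2, 0.449]]])

```text
clock: 22.35
tool_pos: [0.6305, -0.0103, 0.2292]
eef_rot: [0.954, 0.299, -0.002, 0.003]
contact_force: [0.1, 0.1, 0.8]
opening: 0.499
finger_force: 0.0
```

```bash
cat > look.py <<'E'
from vl import *
from plant import snapshot
import sys
def look(name):
    s=get_state();c=snapshot("wrist");cv2.imwrite(name,c["img"])
    T=np.eye(4);T[:3,:3]=R.from_quat(s["eef_rot"]).as_matrix();T[:3,3]=s["tool_pos"];W=T@c["T_tool_cam"]
    print("clk",s["clock"],"axis px",proj(c,AXP+[0,0,.074],W).round(0),"pad",proj(c,[.6535,.157,.054],W).round(0))
    for n,lo,hi,z in(("blue",(100,120,60),(125,255,255),.074),("red",(0,130,90),(8,255,255),.034)):
        for A,uv,ct in blobs(c["img"],lo,hi,(0,0,640,400),40)[:3]:
            rc=cv2.minAreaRect(ct.astype(np.float32));bx=cv2.boxPoints(rc)
            vx,vy,x0,y0=cv2.fitLine(ct.astype(np.float32),cv2.DIST_L2,0,.01,.01).ravel();a,b=ray(c,(x0,y0),z,W),ray(c,(x0+20*vx,y0+20*vy),z,W)
            print(n,A,uv.round(1),"line pt",a[:2].round(4),"az",round(np.degrees(np.arctan2(*(b-a)[1::-1])),1),[ray(c,q,z,W)[:2].round(3).tolist() for q in bx])
    return s,c,W
E
python3 - <<'E'
from look import *
look("pics/v1.png")
E
```

```text
clk 22.35 axis px [313. 151.] pad [198.  72.]
blue 2676.0 [577.  215.8] line pt [ 0.7615 -0.2655] az -43.9 [[0.73, -0.162], [0.842, -0.281], [0.785, -0.378], [0.661, -0.248]]
blue 393.0 [484.2 227.2] line pt [ 0.7047 -0.2014] az -5.2 [[0.66, -0.193], [0.747, -0.197], [0.746, -0.207], [0.659, -0.204]]
blue 391.0 [303.5 181.7] line pt [0.6226 0.002 ] az 14.0 [[0.596, 0.001], [0.645, 0.013], [0.648, 0.003], [0.599, -0.009]]
red 1494.0 [ 14.5 156.5] line pt [0.4398 0.3004] az -3.9 [[0.458, 0.325], [0.488, 0.283], [0.418, 0.259], [0.387, 0.304]]
red 511.0 [417.7   6.1] line pt [0.8382 0.0096] az -62.0 [[0.823, 0.039], [0.857, -0.01], [0.847, -0.02], [0.812, 0.03]]
red 268.0 [331.4 163.9] line pt [ 0.6547 -0.0139] az -129.0 [[0.672, 0.025], [0.687, 0.012], [0.628, -0.059], [0.612, -0.044]]
```

View pics/v1.png

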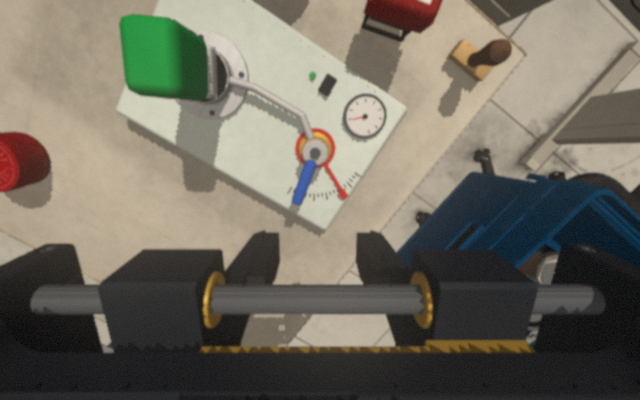

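The wrist view shows the hub at (315,153), the lever end at (297,204), the marker tip at (343,196), and the bottle standing on the pad at upper left.

Run:
```python
from look import *
s=get_state();c=snapshot("wrist");T=np.eye(4);T[:3,:3]=R.from_quat(s["eef_rot"]).as_matrix();T[:3,3]=s["tool_pos"];W=T@c["T_tool_cam"]
h=cv2.cvtColor(c["img"],cv2.COLOR_BGR2HSV);m=cv2.inRange(h,(0,130,90),(8,255,255))|cv2.inRange(h,(174,130,90),(180,255,255))
m[:168]=0;m[205:]=0;m[:,:325]=0;m[:,355:]=0
ys,xs=np.nonzero(m);P=np.array([ray(c,(x,y),.034,W)[:2] for x,y in zip(xs,ys)])
ax=np.array([.657,.012]);d=np.linalg.norm(P-ax,axis=1)
far=P[d>.058];near=P[(d<.055)];print(len(P),d.max(),"tab",far.mean(0),"az",np.degrees(np.arctan2(*(far.mean(0)-ax)[::-1])),"bar",near.mean(0),np.degrees(np.arctan2(*(near.mean(0)-ax)[::-1])),"line",np.degrees(np.arctan2(*(far.mean(0)-near.mean(0))[::-1])))
for z in(.074,.085,.09):print("hub",z,ray(c,(315,153),z,W)[:2])
import vl
vl.AXP[:2]=ax
p,r=vl.lev(193.5,.12);step(p,r)
```

```text
124 0.07525730658473433 tab [ 0.62942806 -0.05009469] az -113.94268449723998 bar [ 0.6399132  -0.02633879] -114.02154190155514 line -113.81521590785786
hub 0.074 [0.65599349 0.01031397]
hub 0.085 [0.6572613  0.01114303]
hub 0.09 [0.65783758 0.01151988]
clk 22.45 q [-0.05  0.7  -0.01  1.56  0.02  0.88 -1.04] F [ 0.6  0.6 -0.1]
REL [-0.0159, -0.0609, 0.364] [0.0018, 0.0015, 0.1189] deg 21 simerr 0.0 q [-0.12  0.83  0.07  1.7  -0.09  0.61 -1.33]
```

Request:
send_rows(targets=[[[-0.008, -0.03, 0.1], [0, 0, 0.055]], [[-0.016, -0.06, 0.2], [0, 0, 0.11]], [[-0.016, -0.061, 0.3], [0.002, 0.001, 0.119]], [[-0.016, -0.061, 0.364], [0.002, 0.001, 0.119]], [[-0.016, -0.061, 0.364], [0.002, 0.001, 0.119]]])

```text
clock: 23.08
tool_pos: [0.6151, 0.0019, 0.1187]
eef_rot: [0.993, 0.117, -0.002, -0.0]
contact_force: [0.4, -0.1, -0.1]
opening: 0.503
finger_force: 0.0
```

```bash
sed -i 's/\[.656,.0128,0\]/[.657,.012,0]/' vl.py
python3 - <<'E'
from vl import *
p,r=lev(193.5,.049);step(p,r)
E
```

```text
clk 23.07 q [-0.12  0.83  0.07  1.7  -0.09  0.62 -1.33] F [ 0.4 -0.1 -0.1]
REL [0.0047, 0.0002, 0.2323] [-0.0003, 0.0014, -0.0005] deg 0 simerr 0.0 q [-0.11  0.94  0.05  1.72 -0.1   0.48 -1.33]
```

Request:
send_rows(targets=[[[0.004, 0, 0.08], [0, 0.001, 0]], [[0.004, 0, 0.15], [0, 0.001, 0]], [[0.004, 0, 0.2], [0, 0.001, 0]], [[0.004, 0, 0.232], [0, 0.001, 0]], [[0.004, 0, 0.232], [0, 0.001, 0]]])

```text
clock: 23.7
tool_pos: [0.6172, 0.0009, 0.0502]
eef_rot: [0.993, 0.115, 0.001, -0.0]
contact_force: [0.3, -0.1, 0.2]
opening: 0.501
finger_force: 0.0
```

Request:
send_rows(fingers=0, newtons=12, targets=[[[0, 0, 0], [0, 0, 0]], [[0, 0, 0], [0, 0, 0]], [[0, 0, 0], [0, 0, 0]], [[0, 0, 0], [0, 0, 0]], [[0, 0, 0], [0, 0, 0]]])

```text
clock: 24.32
tool_pos: [0.6174, 0.0006, 0.0507]
eef_rot: [0.993, 0.115, 0.001, -0.0]
contact_force: [-1.5, -0.1, 1.8]
opening: 0.15
finger_force: 12.0
```

Run:
```python
from vl import *
s=get_state();print(s["opening"],s["contact_force"])
p0=np.array(s["tool_pos"]);d=p0-AXP;ro=np.hypot(*d[:2]);a0=np.degrees(np.arctan2(d[1],d[0]))%360;R0=R.from_quat(s["eef_rot"]);print("az of tcp",a0,ro)
tot=246.0-193.5
for k in range(1,11):
    rz=R.from_euler('z',tot*k/10,degrees=True);p=AXP+rz.apply(d);print(*[x.round(3).tolist() for x in rel(s,p,rz*R0)])
```

```text
0.1502485615616441 [-1.50633743 -0.08764233  1.82192363]
az of tcp 196.0802084955836 0.04119645701411614
[0.001, 0.012, 0.0] [0.0, 0.0, -0.029]
[0.004, 0.025, 0.0] [0.0, 0.0, -0.058]
[0.007, 0.037, 0.0] [0.0, 0.0, -0.088]
[0.012, 0.049, 0.0] [0.0, 0.0, -0.117]
[0.017, 0.06, 0.0] [0.0, 0.0, -0.146]
[0.024, 0.071, 0.0] [0.0, 0.0, -0.175]
[0.031, 0.081, 0.0] [0.0, 0.0, -0.204]
[0.04, 0.09, 0.0] [0.0, 0.0, -0.233]
[0.049, 0.098, 0.0] [0.001, 0.0, -0.262]
[0.059, 0.106, 0.0] [0.001, 0.0, -0.292]
```

Request:
send_rows(targets=[[[0.001, 0.012, 0], [0, 0, -0.029]], [[0.004, 0.025, 0], [0, 0, -0.058]], [[0.007, 0.037, 0], [0, 0, -0.088]], [[0.012, 0.049, 0], [0, 0, -0.117]], [[0.017, 0.06, 0], [0, 0, -0.146]], [[0.024, 0.071, 0], [0, 0, -0.175]], [[0.031, 0.081, 0], [0, 0, -0.204]], [[0.04, 0.09, 0], [0, 0, -0.233]], [[0.049, 0.098, 0], [0, 0, -0.262]], [[0.059, 0.106, 0], [0, 0, -0.293]], [[0.059, 0.106, 0], [0, 0, -0.293]], [[0.059, 0.106, 0], [0, 0, -0.293]]])

```text
clock: 25.82
tool_pos: [0.6404, -0.0266, 0.0507]
eef_rot: [0.839, 0.545, -0.0, -0.0]
contact_force: [-3.2, -1.1, 5.5]
opening: 0.144
finger_force: 12.0
```

Run:
```python
from vl import *
s=get_state();M=R.from_quat(s["eef_rot"]).as_matrix();d=np.array(s["tool_pos"])-AXP
print("lever az by tool",np.degrees(np.arctan2(-M[1,0],-M[0,0]))%360,"tcp az",np.degrees(np.arctan2(d[1],d[0]))%360,np.hypot(*d[:2]),s["contact_force"],s["moment"])
```

```text
lever az by tool 245.99653486734337 tcp az 246.78967479234916 0.04202095591333446 [-3.20496798 -1.09456052  5.4558376 ] [-0.20180615  0.74242433  0.18478832]
```

Request:
send_rows(fingers=0.45, targets=[[[0, 0, 0], [0, 0, 0]], [[0, 0, 0], [0, 0, 0]], [[0, 0, 0], [0, 0, 0]], [[0, 0, -0.08], [0, 0, 0]], [[0, 0, -0.2], [0, 0, 0]], [[0, 0, -0.35], [0, 0, 0]], [[0, 0, -0.5], [0, 0, 0]], [[0, 0, -0.6], [0, 0, 0]], [[0, 0, -0.6], [0, 0, 0]]])

```text
clock: 26.95
tool_pos: [0.6431, -0.0261, 0.233]
eef_rot: [0.839, 0.544, 0.003, 0.002]
contact_force: [-0.4, 0.5, -0.1]
opening: 0.45
finger_force: 0.0
```

Run:
```python
from look import *
s,c,W=look("pics/v2.png")
h=cv2.cvtColor(c["img"],cv2.COLOR_BGR2HSV);ax=AXP[:2]
m=cv2.inRange(h,(100,120,60),(125,255,255));r=cv2.inRange(h,(0,130,90),(8,255,255))|cv2.inRange(h,(174,130,90),(180,255,255))
for n,mm,z,lo,hi in(("blue",m,.074,.02,.062),("red",r,.034,.05,.08)):
    ys,xs=np.nonzero(mm);P=np.array([ray(c,q,z,W)[:2] for q in zip(xs,ys)]);v=P-ax;d=np.linalg.norm(v,axis=1);a=np.degrees(np.arctan2(v[:,1],v[:,0]))%360
    k=(d>lo)&(d<hi)&(abs(a-246)<20);print(n,k.sum(),"az",np.median(a[k]),a[k].mean(),"mean pt",P[k].mean(0),"maxd",d[k].max())
    print([ (round(x,3),round(a[k&(abs(d-x)<.004)].mean(),1)) for x in np.arange(lo+.004,hi,.008) if (k&(abs(d-x)<.004)).sum()])
x0,y0=map(int,proj(c,[*ax,.06],W));a=cv2.resize(c["img"][max(0,y0-60):y0+60,x0-80:x0+80],None,fx=4,fy=4,interpolation=cv2.INTER_CUBIC);cv2.imwrite("pics/v2c.png",a)
```

```text
clk 26.95 axis px [314. 146.] pad [252.  13.]
blue 361.0 [314.4 179.3] line pt [ 0.6424 -0.0216] az -113.1 [[0.647, 0.002], [0.656, -0.001], [0.637, -0.047], [0.628, -0.043]]
blue 308.0 [338.8 331. ] line pt [ 0.5874 -0.2207] az -2.3 [[0.528, -0.215], [0.646, -0.219], [0.645, -0.226], [0.527, -0.222]]
blue 69.0 [326.7 319.3] line pt [ 0.5813 -0.1975] az -3.2 [[0.563, -0.194], [0.599, -0.196], [0.599, -0.2], [0.563, -0.199]]
red 2807.0 [468.1  59.8] line pt [0.8505 0.0259] az -70.1 [[0.816, 0.052], [0.862, 0.065], [0.891, -0.003], [0.844, -0.018]]
red 107.0 [300.5 139.9] line pt [0.6425 0.0197] az 54.2 [[0.624, 0.005], [0.648, 0.04], [0.662, 0.031], [0.639, -0.004]]
red 99.0 [327.8 144.8] line pt [0.6715 0.0032] az 65.6 [[0.672, 0.025], [0.684, 0.019], [0.668, -0.017], [0.656, -0.012]]
blue 302 az 245.76475752229354 246.4738737597704 mean pt [ 0.64084055 -0.02516834] maxd 0.06181228397493356
[(np.float64(0.024), np.float64(246.2)), (np.float64(0.032), np.float64(246.6)), (np.float64(0.04), np.float64(246.6)), (np.float64(0.048), np.float64(246.4)), (np.float64(0.056), np.float64(246.5))]
  return _methods._mean(a, axis=axis, dtype=dtype,
  ret = ret.dtype.type(ret / rcount)
<stdin>:7: RuntimeWarning: Mean of empty slice.
  ret = um.true_divide(
Traceback (most recent call last):
ValueError: zero-size array to reduction operation maximum which has no identity
```

Run:
```python
from look import *
t=snapshot("top");w=snapshot("wrist")
a=cv2.resize(t["img"][100:250,220:440],(440,300),interpolation=cv2.INTER_CUBIC);b=cv2.resize(w["img"][90:215,240:390],(360,300),interpolation=cv2.INTER_CUBIC)
cv2.imwrite("pics/end.png",np.hstack([a,b]))
```

```text
(no output)
```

View pics/end.png

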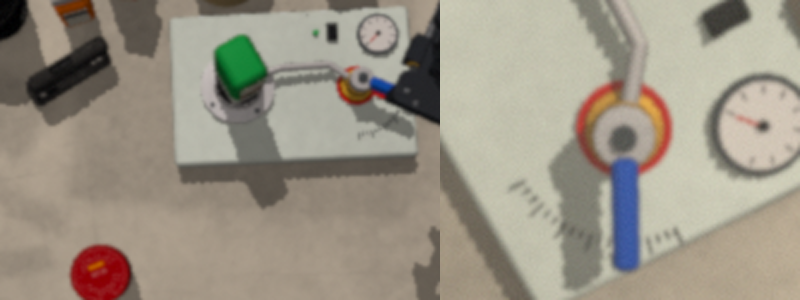

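The bottle stands on the pad, at (240,70) in the top half of the picture. In the wrist half the lever runs from (625,140) to (625,268) and fully covers the red marker. The jar and stapler are where they were, so I hand the job in.

```bash
python3 -c "
from plant import *
print(finish_job())"
```

```text
the job is handed in; nothing more can be done
None
```

The job is handed in at about 27 s: the bottle stands upside down on the suction pad, within about 3 mm of centre, and was released before the valve was touched; the lever then went to within about 1° of the red marker, and the jar and stapler were not moved.

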